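Refill the chocolate dispenser and serve a dishful

ROBOT

A 7-joint arm with a two-finger parallel gripper is mounted at the origin on the work surface. World frame = base frame: x ahead of the robot, y to its left, z up, the work surface at z = 0. Lengths are in m, angles in rad, forces in N, time in s.
With the tool pointing down it reaches from about 0.425 to 1.025 m from the base axis. Payload 3.6 kg.
Tool frame: the origin (TCP) lies midway between the tips of the shut fingers; the grasp point (between the pads) lies 19 mm behind it; x points along the fingers, y is the direction in which the jaws open and shut, and the axes are right-handed (so a half turn about x gives the same grasp; the last joint's range is limited). The gripper opens to 85 mm and grips with 20 to 120 N. Pads are 22 mm wide; open, the fingers measure 114 mm over their backs; the gripper's body (76 mm by 85 mm) begins 54 mm behind the grasp point. The pads swing forward as they close: fully open they stand 13 mm farther back than shut.
Start: joints at [-1.24, 0.591, 0.048, 1.609, -0.033, 0.943, -0.034], TCP at [0.299, 0.661, 0.21] pointing down, gripper open.
Joint ranges: [-2.69, 2.69], [-0.47, 2.24], [-1.27, 1.36], [0.19, 2.51], [-1.53, 4.68], [0.08, 2.07], [-3.09, 3.09]. Speed limits (rad/s): [2.57, 2.57, 3.14, 3.14, 3.14, 3.14, 3.14].

INTERFACE

Orientations are given as [roll, pitch, yaw] about the fixed x, y, z axes, in that order (R = Rz(yaw) Ry(pitch) Rx(roll)).
In Python, from cell import bot gives the robot as it stands. The module is installed in compiled form; this text tells all that it offers.
- The arm moves only by the tool arm_command, never from a script. Its argument "deltas" is a list of rows, each an object with "dp": the shift along the tool's x, y, z in cm, a list of three; "roll": the turn about the tool's x in rad; "fingers": the gripper's target within -1 to 1 (fully open at 1, half-way at 0, shut at -1). A call has 1 to 8 rows; each row is the pose to reach, as a shift and turn from the pose commanded when the call began, along the tool's axes at that moment; what a row does not reach only later rows make up. A row lasts 1/10 s, in which the tool goes at most 50 mm and 8.59 degrees, less where a joint would pass 70% of its speed; a pose out of reach is approached as far as the arm can. A call with a gripper value outside its range is refused whole. The fingers move at their own pace and stop on an object; the grip force is fixed at half the most. Time passes only in rows, so rows that repeat a pose let the fingers close. It gives the time, the measured TCP pose, the force and the opening at its end, in the units of the state.
- bot.read_state(): the state, without advancing time (a new reading comes with each control period).
- bot.read_camera(name): name is "scene" or "top" or "wrist"; returns (picture, depth): 400x640x3 uint8, red, green, blue; 400x640 float32, m along the optical axis (not along the pixel's ray), 0 where there is no reading.
- bot.camera_info(name): a dict with "intrinsics" (3x3 intrinsics, pixels), "world_from_camera" (4x4, takes a point from camera to world coordinates). Camera axes: x right, y up, looking along -z (the intrinsics and any distortion apply to the point x, -y, -z); pixel columns grow to the right and rows downward; lengths in m; the calibration is good to about 2 mm. A picture is of the moment at which its call begins: read the wrist's pose just before it. camera_info takes no time and is no camera call; for the wrist camera it gives the pose at the moment of the call.
- bot.sign_off(): hands the job in, once; it reports no verdict.
The state is a dict: "t": time; "joint_pos": joint angles; "qd": joint speeds; "joint_torque": joint torques, N m; "ee_pos": TCP position; "orientation": TCP orientation; "force": force on the tool from outside, world axes, zero at the start; "wrist_torque": the same for the moment, N m; "finger_gap": finger opening in m.
Only numpy, scipy, OpenCV 4.12 (cv2) and the standard library are available. Lean on these libraries where they do the work, as an engineer would, in place of code of your own. Each camera call takes 0.05 s, during which the arm holds its last target.

TASK

Slide back the cover of the chocolate dispenser, drop all the loose chocolates on the desk into its hopper and slide the cover fully shut again. Then take the dish by its handle, bring it into the bay under the spout, press the paddle in with the dish and hold it there so that all the chocolates slide into the dish. Put the full dish back on the middle of its coaster, upright, with every chocolate in it, and leave the other things on the desk alone.

Things in the scene. Friction and masses are not known exactly. Their poses are not given: they have to be found in the camera images.
- choc1: a chunky round chocolate: a brown disc 30 mm across and 18 mm thick in a pale paper cup, lying flat on the desk at the start; 16 g, slides easily on the chute. Origin at its centre (9 mm above the desk when flat). Three to five of the five are present; an absent one reads None from the start.
- choc2: a chunky round chocolate: a brown disc 30 mm across and 18 mm thick in a pale paper cup, lying flat on the desk at the start; 16 g, slides easily on the chute. Origin at its centre (9 mm above the desk when flat). Three to five of the five are present; an absent one reads None from the start.
- choc3: a chunky round chocolate: a brown disc 30 mm across and 18 mm thick in a pale paper cup, lying flat on the desk at the start; 16 g, slides easily on the chute. Origin at its centre (9 mm above the desk when flat). Three to five of the five are present; an absent one reads None from the start.
- choc4: a chunky round chocolate: a brown disc 30 mm across and 18 mm thick in a pale paper cup, lying flat on the desk at the start; 16 g, slides easily on the chute. Origin at its centre (9 mm above the desk when flat). Three to five of the five are present; an absent one reads None from the start.
- choc5: a chunky round chocolate: a brown disc 30 mm across and 18 mm thick in a pale paper cup, lying flat on the desk at the start; 16 g, slides easily on the chute. Origin at its centre (9 mm above the desk when flat). Three to five of the five are present; an absent one reads None from the start.
- dispenser: the fixed white chocolate dispenser, 146 mm wide (its x), 337 mm long (its y, -100 to +237 mm), 250 mm tall; origin on the desk. From under the hopper an open aluminium chute, 44 mm wide inside, slopes down at 36 degrees towards its own -y to the spout lip, where a clear gate shuts it: chocolates dropped into the hopper slide down and queue behind the gate until it lifts
- hopper (a point): middle of the hopper's mouth on top of the dispenser, at its rim (249 mm above the desk), 78 mm along the dispenser's +y from its origin. The mouth is about 90 mm (x) by 95 mm (y) with sides that funnel into the 44 mm chute; the chute floor is 63 mm below this point.
- chute_lip (a point): middle of the chute's lower edge (the spout), on the chute floor, 85 mm above the desk
- bay (a point): centre of the mouth of the bay below the spout, on the desk, at y = -100 mm of the dispenser. The bay lies between two side cheeks, 134 mm apart inside and 70 mm high, that end at this y; it has no floor and is open at this end: the dish goes in along the dispenser's +y. Behind y = +25 mm its sides are closed and 250 mm tall. Over the lip a gate frame 66 mm wide (y = -60 to -70) rises to 185 mm
- cover (a joint): how far the hopper's clear sliding cover is open, in m: 0 shut, 0.105 fully open, sliding along the dispenser's +y; about 1.2 N of friction, stays where it is left. Its plate is on top of the hopper, 255 mm above the desk; the hopper's mouth is clear from about 0.085
- cover_knob (a point): middle of the wooden grip bar on the cover (moves with the cover), 272 mm above the desk: 44 mm long across the dispenser (its x), 14 mm thick along the sliding direction (its y), standing 32 mm above the cover plate, from 255 to 287 mm above the desk
- paddle (a joint): how far the black push paddle under the spout is pressed, in m: 0 released, 0.030 fully in, along the dispenser's +y. A spring pushes back with 1.2 N at rest, about 4 N pressed. Linked to the gate, which rises 1.5 mm per 1 mm: a flat chocolate passes from about 0.014, all freely at 0.024. Let go, it springs back and shuts the gate
- paddle_face (a point): middle of the paddle's front face (looks to the dispenser's -y): a plate 70 mm wide, 20 to 70 mm above the desk; released it stands at y = -75 mm of the dispenser, 15 mm out in front of the lip. When the dish's rim has pressed it in 25 mm, the bowl is centred 40 mm in front of the lip, where it catches best
- dish: the wooden catching dish: a round bowl 100 mm across the rim (foot 72 mm), 42 mm tall, wall 4 mm, inner floor 5 mm up, with an upright handle; 180 g. Origin at the centre of the bowl's underside, z up; the handle is on the -y side, +y points away from it. It stands on the coaster at the start.
- dish_grip (a point): grip point of the dish's upright handle, 105 mm from the bowl's centre along the dish's -y, 60 mm above its underside: a flat bar 36 mm wide (dish x), 14 mm thick (dish y), its top 82 mm above the underside; 48 mm of free space between it and the bowl's rim, joined by a low stem (top 18 mm up)
- coaster: the fixed round cork coaster, 120 mm across; origin at its underside on the desk, top 5 mm above the desk
- mug: a white ceramic mug, 82 mm across and 90 mm tall; not part of the job, leave it alone. Origin at the middle of its underside.
- mouse: a white computer mouse, 110 x 62 x 30 mm; not part of the job, leave it alone. Origin at the middle of its underside.
- glasses: a pair of black reading glasses, 140 mm wide, arms folded out, about 42 mm tall; not part of the job, leave it alone. Origin on the desk under the bridge, the arms stretching 120 mm along its -x.
- pen: a thin black pen, 130 mm long, lying; not part of the job, leave it alone. Origin at the middle of its underside.
- sharpener: a small metal pencil sharpener, 25 x 18 x 14 mm; not part of the job, leave it alone. Origin at the middle of its underside.
- note_pad: a square pad of paper notes, 76 x 76 x 16 mm; not part of the job, leave it alone. Origin at the middle of its underside.
- eraser: a white eraser, 45 x 20 x 13 mm; not part of the job, leave it alone. Origin at the middle of its underside.

How it is judged:
On the way, in this order (a step that is already met when the one before it is completed fails the run):
1. all the chocolates are in the dispenser's hopper or chute (x of choc1 in the frame of dispenser between -0.04 and 0.04 m and y of choc1 in the frame of dispenser between -0.068 and 0.135 m and z of choc1 in the frame of dispenser between 0.085 and 0.25 m and x of choc2 in the frame of dispenser between -0.04 and 0.04 m and y of choc2 in the frame of dispenser between -0.068 and 0.135 m and z of choc2 in the frame of dispenser between 0.085 and 0.25 m and x of choc3 in the frame of dispenser between -0.04 and 0.04 m and y of choc3 in the frame of dispenser between -0.068 and 0.135 m and z of choc3 in the frame of dispenser between 0.085 and 0.25 m and x of choc4 in the frame of dispenser between -0.04 and 0.04 m and y of choc4 in the frame of dispenser between -0.068 and 0.135 m and z of choc4 in the frame of dispenser between 0.085 and 0.25 m and x of choc5 in the frame of dispenser between -0.04 and 0.04 m and y of choc5 in the frame of dispenser between -0.068 and 0.135 m and z of choc5 in the frame of dispenser between 0.085 and 0.25 m), for 0.2 s.
2. the hopper cover is shut (within 8 mm) over all the chocolates (all of step 1 and value of joint cover below 0.008 m), for 0.2 s.
3. all the chocolates are in the dish while the gripper holds the dish under the spout with the paddle pressed at least 10 mm by it (horizontal distance between each of choc1, choc2, choc3, choc4, choc5 and dish below 0.048 m and z of choc1 in the frame of dish between 0.005 and 0.055 m and z of choc2 in the frame of dish between 0.005 and 0.055 m and z of choc3 in the frame of dish between 0.005 and 0.055 m and z of choc4 in the frame of dish between 0.005 and 0.055 m and z of choc5 in the frame of dish between 0.005 and 0.055 m and value of joint paddle above 0.01 m and contact force between dish and paddle above 0.3 N and contact force between the fingers and dish above 1 N), for 0.2 s.
At the end, for the whole second after the job is handed in: Every chocolate present lies in the dish's bowl; the dish stands upright (within 7 degrees) and still on the coaster, centred within 25 mm; the hopper cover is shut within 8 mm and the paddle is released (horizontal distance between each of choc1, choc2, choc3, choc4, choc5 and dish below 0.048 m and z of choc1 in the frame of dish between 0.005 and 0.055 m and z of choc2 in the frame of dish between 0.005 and 0.055 m and z of choc3 in the frame of dish between 0.005 and 0.055 m and z of choc4 in the frame of dish between 0.005 and 0.055 m and z of choc5 in the frame of dish between 0.005 and 0.055 m and horizontal distance between dish and coaster below 0.025 m and height (world z) of dish between 0.002 and 0.01 m and angle between dish's own z axis and vertical below 0.12 rad and linear speed of dish below 0.02 m/s and value of joint cover below 0.008 m and value of joint paddle below 0.004 m); the robot touches nothing.
It fails at once if a bystander (mug, mouse, glasses, pen, sharpener, note pad, eraser) is moved by more than 50 mm (distance of any of mug, mouse, glasses, pen, sharpener, note_pad, eraser from where it was at the start of the episode above 0.05 m).
It fails at once if the mug is tipped over (angle between mug's own z axis and vertical above 0.7 rad).
Of choc1, choc2, choc3, choc4, choc5 only 3 to 5 are there at a start; the rules pass over those that are not, and their reading is None.
At some moment in a run one of choc1, choc2, choc3, choc4, choc5, dish may be knocked a few centimetres aside while the robot is not near it.
Once in a run the grip may slacken for a moment while it holds something.
It also fails if it takes over 210 s, if anything falls off the work surface, if the arm or the gripper's body presses on something with over 40 N, if the wrist force passes 120 N, or if a joint passes its speed limit or range.

## Working session

There is one attempt and no reset: what is moved stays moved. The work goes in short steps, Python scripts to look and compute and a tool call to move; the robot and the scene stay as the last step left them, time stands still between calls to the robot, and variables do not carry over. Pictures are saved under pics/ and viewed, and the job is handed in when it is done.

Besides the shell and the picture viewer there is one more tool, called after "Emit:" by a JSON object that holds its "op" and its "data", one argument or row to a line. arm_command: Moves the arm, as the interface text tells. Its arguments: {"type":"object","properties":{"deltas":{"type":"array","items":{"type":"object","properties":{"dp":{"type":"array","items":{"type":"number"}},"roll":{"type":"number"},"fingers":{"type":"number"}}}}},"required":["deltas"]}

```bash
mkdir -p pics
cat > h.py <<'E'
from cell import bot
import numpy as np, cv2
from scipy.spatial.transform import Rotation as R
def snap(name,fn=None):
    info=bot.camera_info(name); p,d=bot.read_camera(name)
    if fn: cv2.imwrite('pics/'+fn+'.png',p[:,:,::-1]); np.savez('pics/'+fn+'.npz',d=d,K=info['intrinsics'],T=info['world_from_camera'],p=p)
    return p,d,info
def load(fn):
    z=np.load('pics/'+fn+'.npz'); return z['p'],z['d'],z['K'],z['T']
def cloud(d,K,T):
    K=np.array(K);T=np.array(T)
    v,u=np.mgrid[0:d.shape[0],0:d.shape[1]]
    x=(u-K[0,2])/K[0,0]*d; y=(v-K[1,2])/K[1,1]*d
    P=np.stack([x,-y,-d,np.ones_like(d)],-1)@T.T
    P=P[...,:3]; P[d==0]=np.nan
    return P
E
python3 - <<'E'
from h import *
s=bot.read_state(); print(s['t'],s['ee_pos'],s['orientation'],s['finger_gap'],s['force'])
for n in ['scene','top','wrist']:
    p,d,i=snap(n,n+'0'); print(n,np.round(i['intrinsics'],1).tolist(),np.round(i['world_from_camera'],3).tolist(),[k for k in i])
E
```

```text
0.0 [0.29843702 0.65974245 0.2088228 ] [-1.51021807  1.56849526 -1.93494494] 0.08523762517053925 [-0.68981978 -0.17667904 -0.02383252]
scene [[492.8, 0.0, 317.8], [0.0, 492.8, 204.8], [0.0, 0.0, 1.0]] [[0.578, -0.689, 0.437, 1.137], [0.816, 0.479, -0.324, -0.408], [0.015, 0.544, 0.839, 1.255], [0.0, 0.0, 0.0, 1.0]] ['intrinsics', 'world_from_camera']
top [[452.7, 0.0, 319.3], [0.0, 452.7, 210.3], [0.0, 0.0, 1.0]] [[-0.025, 0.986, -0.165, 0.366], [-1.0, -0.027, -0.013, -0.008], [-0.017, 0.165, 0.986, 1.477], [0.0, 0.0, 0.0, 1.0]] ['intrinsics', 'world_from_camera']
wrist [[302.5, 0.0, 320.9], [0.0, 302.5, 199.8], [0.0, 0.0, 1.0]] [[0.412, -0.875, -0.253, 0.235], [0.911, 0.395, 0.116, 0.689], [-0.001, -0.278, 0.961, 0.373], [0.0, 0.0, 0.0, 1.0]] ['intrinsics', 'world_from_camera']
```

View pics/top0.png

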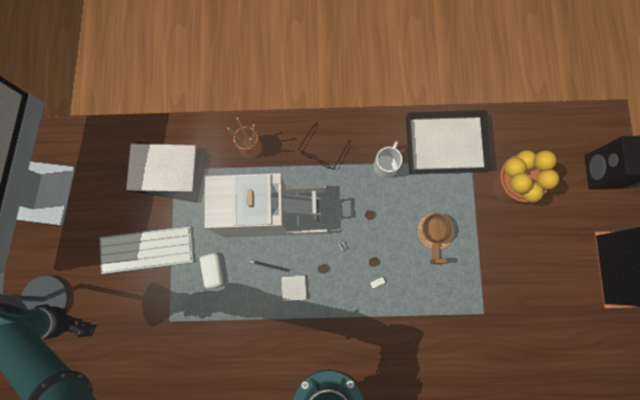

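View pics/scene0.png

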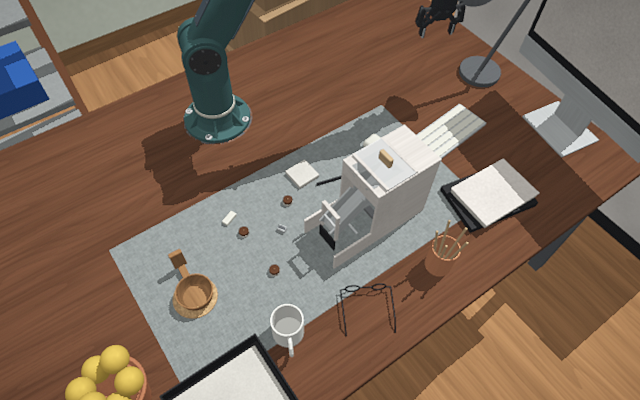

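View pics/wrist0.png

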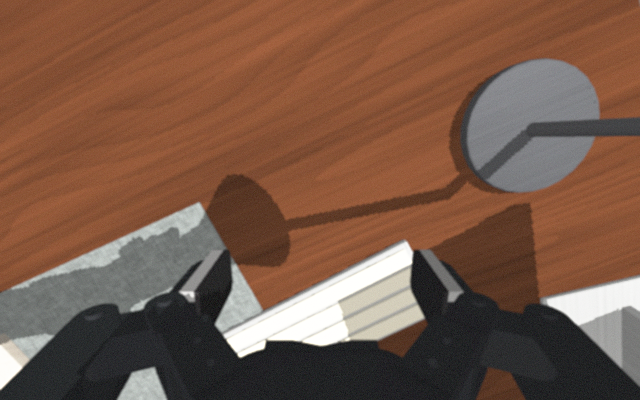

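Run:
```python
from h import *
p,d,K,T=load('top0')
P=cloud(d,K,T)
c=p[160:330,165:485]; cv2.imwrite('pics/topcrop.png',cv2.resize(c[:,:,::-1],None,fx=2.5,fy=2.5,interpolation=cv2.INTER_CUBIC))
for n,(u,v) in dict(c1=(370,215),c2=(374,262),c3=(323,268),desk=(400,290),dishfloor=(436,228),handle=(437,256),knob=(250,198),mug=(389,158),cover=(262,215),top1=(210,225)).items(): print(n,np.round(P[v,u],3))
p,d,K,T=load('scene0')
P=cloud(d,K,T)
for n,(u,v) in dict(c1=(274,269),c2=(243,231),c3=(288,200),knob=(386,156)).items(): print(n,np.round(P[v,u],3))
c=p[90:340,150:470]; cv2.imwrite('pics/scenecrop.png',cv2.resize(c[:,:,::-1],None,fx=2.4,fy=2.4,interpolation=cv2.INTER_CUBIC))
```

```text
c1 [ 0.592 -0.155  0.011]
c2 [ 0.438 -0.16   0.02 ]
c3 [0.423 0.003 0.017]
desk [ 0.348 -0.243 -0.008]
dishfloor [ 0.544 -0.368  0.006]
handle [ 0.452 -0.361  0.025]
knob [0.604 0.192 0.29 ]
mug [ 0.785 -0.228  0.003]
cover [0.562 0.165 0.254]
top1 [0.539 0.309 0.25 ]
c1 [ 0.598 -0.152  0.022]
c2 [ 0.445 -0.16   0.021]
c3 [0.427 0.007 0.016]
knob [0.612 0.191 0.287]
```

View pics/topcrop.png

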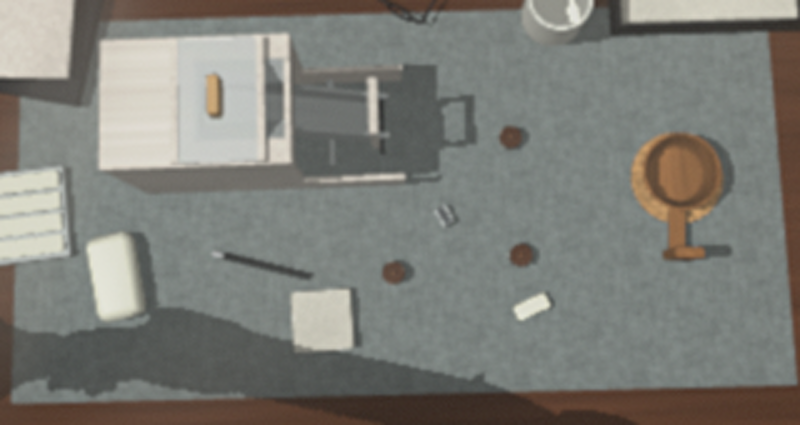

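View pics/scenecrop.png

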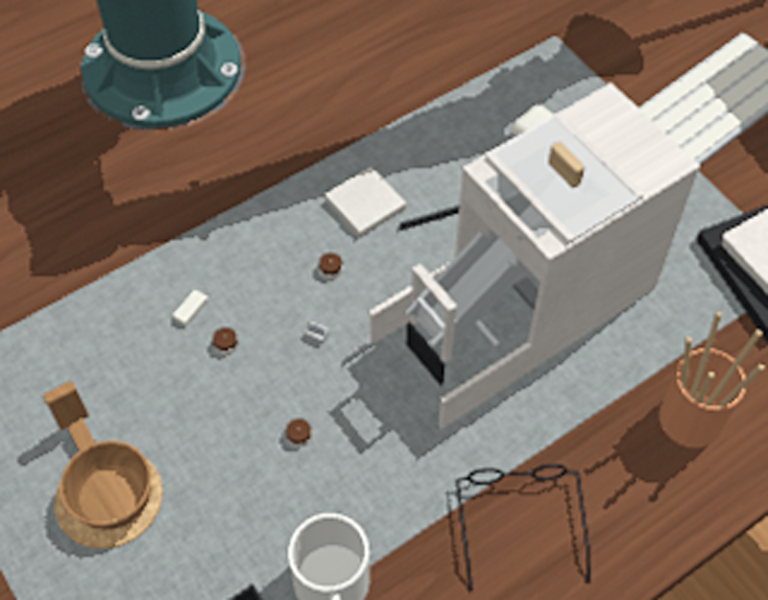

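Run:
```python
from h import *
for f in ['top0','scene0']:
    p,d,K,T=load(f); P=cloud(d,K,T)
    z=P[...,2]
    def rect(m,n):
        q=P[m][:,:2].astype(np.float32)
        r=cv2.minAreaRect(q*1000); print(f,n,len(q),np.round(r[0],1),np.round(r[1],1),round(r[2],2), 'med',np.round(np.median(q,0),4),np.round(q.mean(0),4))
    reg=(P[...,0]>.4)&(P[...,0]<.8)&(P[...,1]>-.2)&(P[...,1]<.45)
    from scipy import ndimage as nd
    m=reg&(z>.236)&(z<.265); l,n=nd.label(m); m=l==np.argmax(np.bincount(l[m])); m=nd.binary_opening(m); rect(m,'top')
    rect(reg&(z>.272)&(z<.3),'knob')
    regd=(P[...,0]>.35)&(P[...,0]<.8)&(P[...,1]>-.5)&(P[...,1]<-.28)
    m=regd&(z>.036)&(z<.06); rect(m,'rim');
    m=regd&(z>.065)&(z<.1); rect(m,'handle') if m.sum() else 0
    m=regd&(z>.02)&(z<.1); print(np.nanmax(z[regd]))
    # chocolates
    hsv=cv2.cvtColor(p,cv2.COLOR_RGB2HSV)
    m=(p.sum(2)<230)&(p[...,0]>p[...,2]+20)&(P[...,0]>.36)&(P[...,0]<.68)&(P[...,1]>-.28)&(P[...,1]<.1)
    l,n=nd.label(m)
    for i in range(1,n+1):
        if (l==i).sum()>10: 
            v,u=np.nonzero(l==i); print('choc',len(u),u.mean(),v.mean(),np.round(np.nanmean(P[l==i],0),4))
```

```text
top0 top 3738 [606.9 219.2] [148.2 211.9] 0.59 med [0.6031 0.2252] [0.6042 0.2226]
top0 knob 91 [605.4 192. ] [12.5 43.1] 89.34 med [0.6041 0.1919] [0.6047 0.1919]
top0 rim 368 [ 604.4 -343. ] [218.7 335.5] 71.89 med [ 0.7264 -0.3699] [ 0.638  -0.3709]
top0 handle 64 [ 432.9 -355.5] [34.6 12.4] 87.15 med [ 0.4327 -0.3538] [ 0.4329 -0.3542]
0.094859801218387
choc 41 369.0731707317073 214.53658536585365 [ 0.5924 -0.1514  0.0172]
choc 38 373.2894736842105 261.07894736842104 [ 0.4412 -0.1583  0.0177]
scene0 top 3620 [608. 220.] [150.1 216.3] 0.77 med [0.6172 0.2159] [0.6138 0.2156]
scene0 knob 123 [608.1 192.6] [45.  15.1] 1.96 med [0.6108 0.1903] [0.6099 0.1913]
scene0 rim 761 [ 609.7 -345.4] [218.3 329.1] 72.16 med [ 0.728  -0.3655] [ 0.6281 -0.372 ]
scene0 handle 122 [ 436.6 -356. ] [35.4 17. ] 87.22 med [ 0.4401 -0.3565] [ 0.4389 -0.3561]
0.09504783032805486
choc 46 286.9782608695652 199.56521739130434 [0.4255 0.0046 0.0192]
choc 53 243.33962264150944 230.9245283018868 [ 0.4444 -0.1583  0.0191]
choc 39 273.53846153846155 269.2564102564103 [ 0.5962 -0.1522  0.0183]
```

```bash
cat >> h.py <<'E'
def go(x,y,z,jaw=None,show=True):
    """dp for moving the TCP to world x,y,z with jaw axis at angle jaw (deg, mod 180)"""
    s=bot.read_state(); M=R.from_euler('xyz',s['orientation']).as_matrix()
    dp=M.T@(np.array([x,y,z])-s['ee_pos'])*100
    cur=np.degrees(np.arctan2(M[1,1],M[0,1])); r=None
    if jaw is not None:
        # roll about tool x (down): positive roll lowers world angle
        r=-np.radians((jaw-cur+90)%180-90)
    print('t',round(s['t'],2),'pos',np.round(s['ee_pos'],4),'jaw',round(cur,1),'x',np.round(M[:,0],3),'dp',np.round(dp,2),'roll',r,'q7',round(s['joint_pos'][6],2),'gap',round(s['finger_gap'],4),'F',np.round(s['force'],1))
E
python3 - <<'E'
from h import *
go(.606,.192,.33,90)
p,d,K,T=load('top0')
P=cloud(d,K,T); z=P[...,2]
# dish rim / coaster from colour
b=(P[...,0]>.4)&(P[...,0]<.66)&(P[...,1]>-.5)&(P[...,1]<-.28)
for f in ['top0','scene0']:
    p,d,K,T=load(f); P=cloud(d,K,T); z=P[...,2]
    b=(P[...,0]>.475)&(P[...,0]<.64)&(P[...,1]>-.46)&(P[...,1]<-.28)
    m=b&(z>.037)&(z<.06); q=P[m][:,:2].astype(np.float32)*1000
    print(cv2.minEnclosingCircle(q), cv2.fitEllipse(q))
    col=(p[...,0].astype(int)-p[...,2]>35)&b&(z<.012); q=P[col][:,:2].astype(np.float32)*1000
    print(len(q),cv2.minEnclosingCircle(q))
E
```

```text
t 0.15 pos [0.2985 0.66   0.2091] jaw 65.7 x [-0.001 -0.002 -1.   ] dp [-12.03 -29.99  47.3 ] roll -0.4247527438826913 q7 -0.03 gap 0.0851 F [ 0.8  0.  -0.5]
((538.545166015625, -362.8748474121094), 49.52943801879883) ((538.4164428710938, -361.96319580078125), (93.12067413330078, 94.606689453125), 31.688289642333984)
572 ((535.2919311523438, -367.15472412109375), 61.2395133972168)
((539.3073120117188, -362.06475830078125), 50.671714782714844) ((541.2451171875, -362.4410400390625), (93.28994750976562, 94.33578491210938), 94.62066650390625)
705 ((538.0009155273438, -365.7362060546875), 60.06503677368164)
```

Emit:
{"op": "arm_command", "data": {
  "deltas": [
    {"dp": [-4, 0, 0], "roll": 0, "fingers": 1},
    {"dp": [-8, 0, 0], "roll": 0, "fingers": 1},
    {"dp": [-11, -2, 3], "roll": -0.05, "fingers": 1},
    {"dp": [-12, -4.5, 7], "roll": -0.1, "fingers": 1},
    {"dp": [-12, -7, 11], "roll": -0.2, "fingers": 1},
    {"dp": [-12, -9.5, 15], "roll": -0.3, "fingers": 1},
    {"dp": [-12, -12, 19], "roll": -0.42, "fingers": 1},
    {"dp": [-12, -14.5, 23], "roll": -0.42, "fingers": 1}
  ]
}}

```text
t: 0.95
ee_pos: [0.4493, 0.4317, 0.3299]
orientation: [-2.536, 1.57, -2.539]
force: [0.7, -0.4, -0.5]
finger_gap: 0.0853
```

Run:
```python
from h import *
go(.606,.192,.33,90.5)
```

```text
t 0.95 pos [0.4493 0.4317 0.3299] jaw 89.8 x [-0. -0. -1.] dp [-1.000e-02 -2.393e+01  1.574e+01] roll -0.011360547186001078 q7 0.73 gap 0.0853 F [ 0.7 -0.4 -0.5]
```

Emit:
{"op": "arm_command", "data": {
  "deltas": [
    {"dp": [0, -4, 2.7], "roll": 0, "fingers": 1},
    {"dp": [0, -8, 5.3], "roll": -0.01, "fingers": 1},
    {"dp": [0, -12, 8], "roll": -0.01, "fingers": 1},
    {"dp": [0, -16, 10.6], "roll": -0.01, "fingers": 1},
    {"dp": [0, -20, 13.3], "roll": -0.01, "fingers": 1},
    {"dp": [0, -23.9, 15.7], "roll": -0.01, "fingers": 0.2},
    {"dp": [0, -23.9, 15.7], "roll": -0.01, "fingers": 0.2},
    {"dp": [0, -23.9, 15.7], "roll": -0.01, "fingers": 0.2}
  ]
}}

```text
t: 1.75
ee_pos: [0.6048, 0.1921, 0.3296]
orientation: [-2.703, 1.57, -2.702]
force: [-0.5, 1.4, -0.4]
finger_gap: 0.0513
```

Run:
```python
from h import *
go(.606,.192,.262,90.5)
snap('wrist','w1')
```

```text
t 1.75 pos [0.6048 0.1921 0.3296] jaw 90.1 x [-0.001 -0.    -1.   ] dp [ 6.76 -0.01  0.13] roll -0.007268271176281743 q7 1.23 gap 0.0513 F [-0.5  1.4 -0.4]
```

View pics/w1.png

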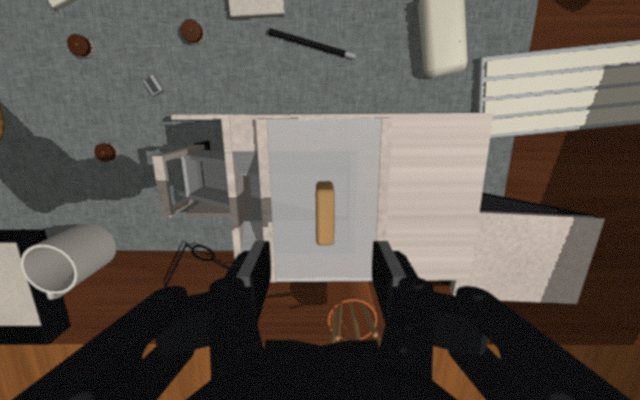

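Emit:
{"op": "arm_command", "data": {
  "deltas": [
    {"dp": [3.5, 0, 0.1], "roll": 0, "fingers": 0.2},
    {"dp": [6, 0, 0.1], "roll": 0, "fingers": 0.2},
    {"dp": [6.7, 0, 0.1], "roll": 0, "fingers": 0.2},
    {"dp": [6.7, 0, 0.1], "roll": 0, "fingers": -1},
    {"dp": [6.7, 0, 0.1], "roll": 0, "fingers": -1},
    {"dp": [6.7, 0, 0.1], "roll": 0, "fingers": -1},
    {"dp": [6.7, 0, 0.1], "roll": 0, "fingers": -1}
  ]
}}

```text
t: 2.5
ee_pos: [0.6063, 0.1949, 0.2648]
orientation: [0.586, 1.568, 0.591]
force: [-0.7, 0.5, 3.5]
finger_gap: 0.0082
```

Emit:
{"op": "arm_command", "data": {
  "deltas": [
    {"dp": [0, 0, 0], "roll": 0, "fingers": -1},
    {"dp": [0, 0, 0], "roll": 0, "fingers": -1}
  ]
}}

```text
t: 2.7
ee_pos: [0.6063, 0.1949, 0.2648]
orientation: [0.633, 1.568, 0.639]
force: [-0.0, 0.9, 6.3]
finger_gap: 0.0082
```

Run:
```python
from h import *
go(.606,.192,.262,90.5)
snap('wrist','w2')
```

```text
t 2.7 pos [0.6063 0.1949 0.2648] jaw 90.3 x [ 0.003  0.002 -1.   ] dp [ 0.28 -0.29 -0.03] roll -0.0033381382052398933 q7 1.24 gap 0.0082 F [-0.   0.9  6.3]
```

View pics/w2.png

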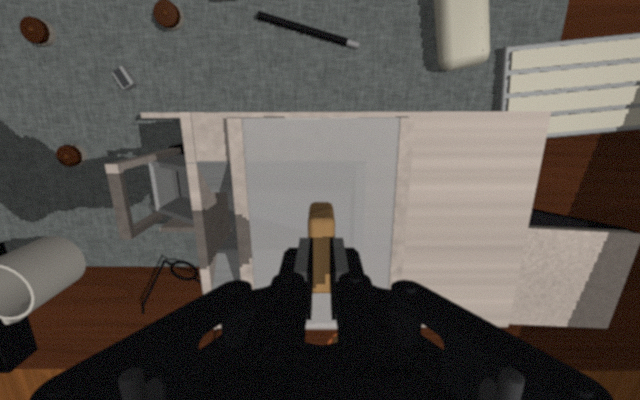

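Emit:
{"op": "arm_command", "data": {
  "deltas": [
    {"dp": [-0.2, 1.5, 0], "roll": 0, "fingers": -1},
    {"dp": [-0.2, 3.5, 0], "roll": 0, "fingers": -1},
    {"dp": [-0.2, 6, 0], "roll": 0, "fingers": -1},
    {"dp": [-0.2, 8.5, 0], "roll": 0, "fingers": -1},
    {"dp": [-0.2, 10, 0], "roll": 0, "fingers": -1},
    {"dp": [-0.2, 10.2, 0], "roll": 0, "fingers": -1},
    {"dp": [-0.2, 10.2, 0], "roll": 0, "fingers": -1}
  ]
}}

```text
t: 3.45
ee_pos: [0.6046, 0.2962, 0.2645]
orientation: [-2.103, 1.57, -2.096]
force: [-0.1, -0.7, 0.8]
finger_gap: 0.0006
```

Run:
```python
from h import *
go(.606,.192,.262,90.5)
snap('wrist','w3')
```

```text
t 3.45 pos [0.6046 0.2962 0.2645] jaw 90.4 x [-0.001 -0.001 -1.   ] dp [  0.26 -10.42   0.08] roll -0.002302976010571505 q7 1.09 gap 0.0006 F [-0.1 -0.7  0.8]
```

View pics/w3.png

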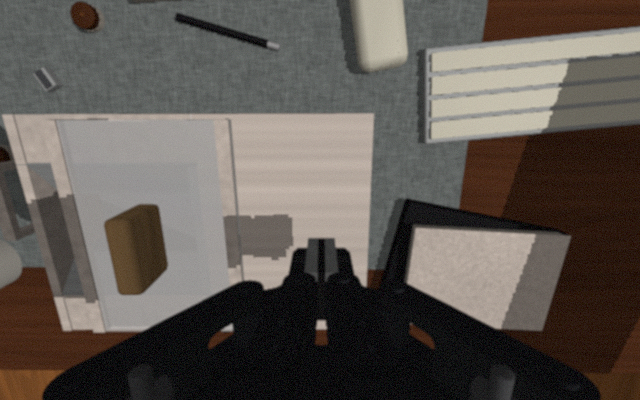

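Emit:
{"op": "arm_command", "data": {
  "deltas": [
    {"dp": [-4, 0, 0.2], "roll": 0, "fingers": -1},
    {"dp": [-4, -4, 0.2], "roll": 0, "fingers": -1},
    {"dp": [-4, -8.5, 0.2], "roll": 0, "fingers": -1},
    {"dp": [-4, -13, 0.2], "roll": 0, "fingers": -1},
    {"dp": [-4, -14.8, 0.2], "roll": 0, "fingers": -1},
    {"dp": [-2, -14.8, 0.2], "roll": 0, "fingers": -1},
    {"dp": [0.1, -14.8, 0.2], "roll": 0, "fingers": -1},
    {"dp": [0.1, -14.8, 0.2], "roll": 0, "fingers": -1}
  ]
}}

```text
t: 4.3
ee_pos: [0.6054, 0.146, 0.2613]
orientation: [-2.803, 1.565, -2.8]
force: [-1.2, -0.2, 0.4]
finger_gap: -0.0
```

Run:
```python
from h import *
go(.606,.192,.262,90.5)
snap('wrist','w4');snap('scene','s4')
p=cv2.imread('pics/s4.png')[60:260,280:520]; cv2.imwrite('pics/s4c.png',cv2.resize(p,None,fx=3,fy=3,interpolation=2))
```

```text
t 4.3 pos [0.6054 0.146  0.2613] jaw 90.2 x [-0.006 -0.002 -1.   ] dp [-0.08  4.6   0.07] roll -0.00555032717118394 q7 1.32 gap -0.0 F [-1.2 -0.2  0.4]
```

View pics/w4.png

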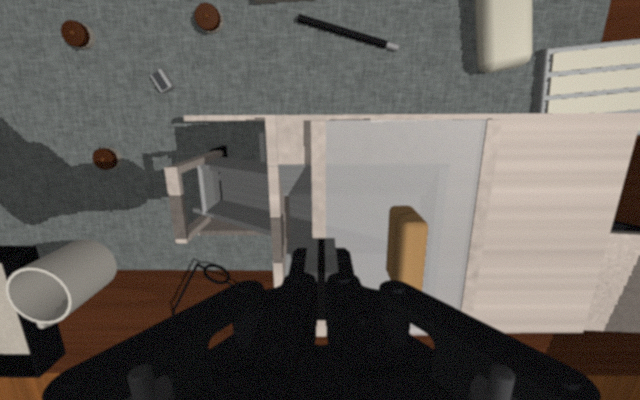

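View pics/s4c.png

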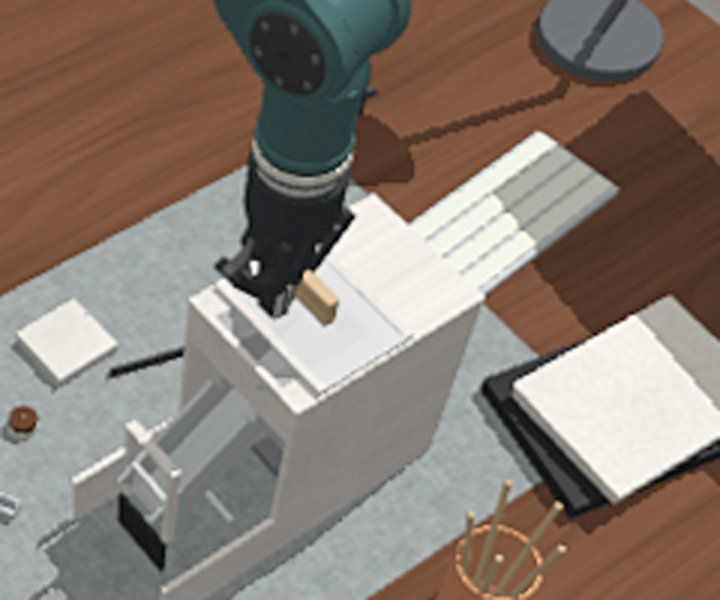

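Emit:
{"op": "arm_command", "data": {
  "deltas": [
    {"dp": [0, 2, 0], "roll": 0, "fingers": -1},
    {"dp": [0, 4, 0], "roll": 0, "fingers": -1},
    {"dp": [0, 6, 0], "roll": 0, "fingers": -1},
    {"dp": [0, 8, 0], "roll": 0, "fingers": -1},
    {"dp": [0, 10, 0], "roll": 0, "fingers": -1},
    {"dp": [0, 11.5, 0], "roll": 0, "fingers": -1},
    {"dp": [0, 12, 0], "roll": 0, "fingers": -1}
  ]
}}

```text
t: 5.1
ee_pos: [0.6067, 0.271, 0.2642]
orientation: [1.453, 1.569, 1.462]
force: [0.2, 0.0, 0.5]
finger_gap: 0.0003
```

Run:
```python
from h import *
go(.606,.192,.262,90.5)
snap('wrist','w5')
p,d,i=snap('top','t5'); P=cloud(d,i['intrinsics'],i['world_from_camera'])
p=cv2.imread('pics/t5.png')[150:270,165:405]; cv2.imwrite('pics/t5c.png',cv2.resize(p,None,fx=3,fy=3,interpolation=2))
```

```text
t 5.1 pos [0.6067 0.271  0.2642] jaw 90.5 x [ 0.     0.001 -1.   ] dp [ 0.21 -7.9  -0.13] roll -0.00026456445092032556 q7 1.14 gap 0.0003 F [0.2 0.  0.5]
```

View pics/w5.png

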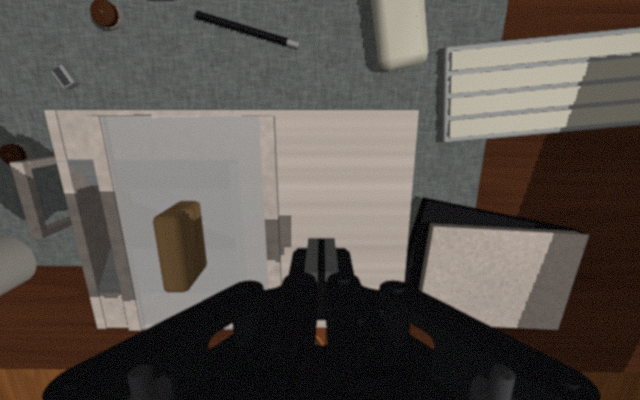

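View pics/t5c.png

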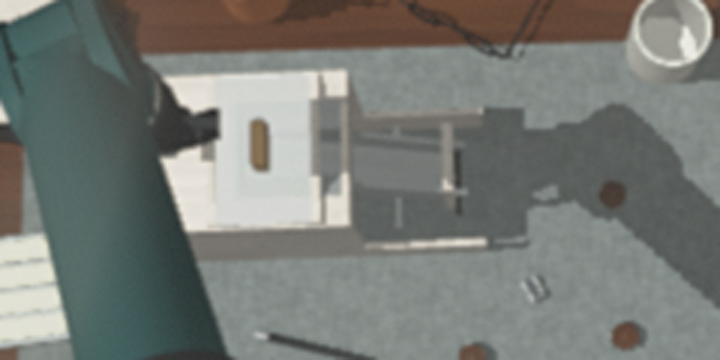

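Run:
```python
from h import *
for f in ['top0','t5','scene0','s4']:
    p,d,K,T=load(f); P=cloud(d,K,T); z=P[...,2]
    m=(abs(P[...,0]-.606)<.05)&(P[...,1]>.1)&(P[...,1]<.25)&(z>.272)&(z<.3)&(p[...,0].astype(int)-p[...,2]>40)
    print(f,m.sum(),np.round(P[m].min(0),3),np.round(P[m].max(0),3))
for f in ['w1','w2','w4','w5']:
    p,d,K,T=load(f); P=cloud(d,K,T)
    for (u,v) in [(320,250),(320,270),(312,245),(340,260),(325,225),(180,240),(410,250),(250,300)]: print(f,u,v,d[v,u].round(3),np.round(P[v,u],3))
```

```text
top0 75 [0.585 0.186 0.281] [0.627 0.198 0.292]
t5 55 [0.587 0.186 0.281] [0.624 0.196 0.291]
scene0 108 [0.587 0.185 0.273] [0.631 0.2   0.293]
s4 107 [0.59  0.181 0.272] [0.631 0.199 0.291]
w1 320 250 0.262 [0.649 0.191 0.254]
w1 320 270 0.267 [0.668 0.191 0.255]
w1 312 245 0.259 [0.644 0.184 0.256]
w1 340 260 0.264 [0.659 0.209 0.255]
w1 325 225 0.22 [0.613 0.195 0.288]
w1 180 240 0.0 [nan nan nan]
w1 410 250 0.266 [0.651 0.27  0.25 ]
w1 250 300 0.0 [nan nan nan]
w2 320 250 0.156 [0.604 0.194 0.286]
w2 320 270 0.159 [0.616 0.194 0.287]
w2 312 245 0.148 [0.598 0.19  0.293]
w2 340 260 0.127 [0.596 0.202 0.314]
w2 325 225 0.15 [0.59  0.196 0.288]
w2 180 240 0.463 [ 0.726 -0.02   0.001]
w2 410 250 0.196 [0.622 0.252 0.25 ]
w2 250 300 0.105 [0.599 0.17  0.337]
w4 320 250 0.136 [0.595 0.145 0.301]
w4 320 270 0.12 [0.595 0.145 0.319]
w4 312 245 0.141 [0.595 0.141 0.296]
w4 340 260 0.136 [0.599 0.154 0.303]
w4 325 225 0.182 [0.6   0.148 0.255]
w4 180 240 0.26 [0.641 0.025 0.186]
w4 410 250 0.152 [0.602 0.19  0.287]
w4 250 300 0.099 [0.595 0.123 0.34 ]
w5 320 250 0.137 [0.596 0.27  0.304]
w5 320 270 0.12 [0.597 0.27  0.321]
w5 312 245 0.142 [0.597 0.266 0.298]
w5 340 260 0.135 [0.6   0.279 0.306]
w5 325 225 0.191 [0.605 0.273 0.25 ]
w5 180 240 0.155 [0.6   0.198 0.285]
w5 410 250 0.446 [0.73  0.403 0.021]
w5 250 300 0.098 [0.595 0.247 0.343]
```

Run:
```python
from h import *
for f in ['w4','w5']:
    p,d,K,T=load(f); P=cloud(d,K,T)
    for u in (312,330):
        for v in range(230,262,3): print(f,u,v,d[v,u].round(3),np.round(P[v,u],3))
```

```text
w4 312 230 0.182 [0.603 0.14  0.256]
w4 312 233 0.183 [0.605 0.14  0.256]
w4 312 236 0.183 [0.607 0.14  0.256]
w4 312 239 0.148 [0.595 0.141 0.289]
w4 312 242 0.144 [0.595 0.141 0.293]
w4 312 245 0.141 [0.595 0.141 0.296]
w4 312 248 0.139 [0.595 0.142 0.299]
w4 312 251 0.135 [0.595 0.142 0.302]
w4 312 254 0.131 [0.594 0.142 0.307]
w4 312 257 0.13 [0.595 0.142 0.308]
w4 312 260 0.126 [0.595 0.142 0.311]
w4 330 230 0.184 [0.604 0.151 0.254]
w4 330 233 0.183 [0.605 0.151 0.256]
w4 330 236 0.183 [0.607 0.151 0.256]
w4 330 239 0.148 [0.595 0.15  0.289]
w4 330 242 0.144 [0.595 0.15  0.293]
w4 330 245 0.141 [0.595 0.15  0.296]
w4 330 248 0.139 [0.595 0.15  0.299]
w4 330 251 0.136 [0.595 0.15  0.302]
w4 330 254 0.132 [0.595 0.15  0.305]
w4 330 257 0.13 [0.595 0.15  0.308]
w4 330 260 0.126 [0.595 0.149 0.311]
w5 312 230 0.191 [0.608 0.265 0.25 ]
w5 312 233 0.193 [0.611 0.265 0.249]
w5 312 236 0.193 [0.613 0.265 0.249]
w5 312 239 0.147 [0.596 0.266 0.292]
w5 312 242 0.145 [0.596 0.266 0.294]
w5 312 245 0.142 [0.597 0.266 0.298]
w5 312 248 0.139 [0.596 0.266 0.301]
w5 312 251 0.134 [0.596 0.267 0.306]
w5 312 254 0.132 [0.596 0.267 0.308]
w5 312 257 0.129 [0.596 0.267 0.312]
w5 312 260 0.127 [0.596 0.267 0.313]
w5 330 230 0.191 [0.608 0.276 0.251]
w5 330 233 0.193 [0.611 0.276 0.249]
w5 330 236 0.193 [0.613 0.277 0.249]
w5 330 239 0.148 [0.596 0.275 0.292]
w5 330 242 0.145 [0.596 0.275 0.295]
w5 330 245 0.141 [0.596 0.275 0.299]
w5 330 248 0.138 [0.596 0.275 0.302]
w5 330 251 0.134 [0.595 0.274 0.306]
w5 330 254 0.133 [0.596 0.274 0.308]
w5 330 257 0.13 [0.596 0.274 0.311]
w5 330 260 0.127 [0.596 0.274 0.314]
```

Emit:
{"op": "arm_command", "data": {
  "deltas": [
    {"dp": [-2, 0, 0], "roll": 0, "fingers": -1},
    {"dp": [-2, -4.5, 0], "roll": 0, "fingers": -1},
    {"dp": [-2, -9, 0], "roll": 0, "fingers": -1},
    {"dp": [-2, -12.5, 0], "roll": 0, "fingers": -1},
    {"dp": [0, -12.5, 0], "roll": 0, "fingers": -1},
    {"dp": [1.2, -12.5, 0], "roll": 0, "fingers": -1},
    {"dp": [1.2, -12.5, 0], "roll": 0, "fingers": -1}
  ]
}}

```text
t: 5.9
ee_pos: [0.606, 0.1424, 0.2499]
orientation: [-2.908, 1.566, -2.903]
force: [0.2, 0.0, -0.5]
finger_gap: -0.0002
```

Run:
```python
from h import *
go(.606,.192,.262,90.5)
p,d,i=snap('wrist','w6');P=cloud(d,i['intrinsics'],i['world_from_camera'])
for v in range(225,262,3): print(v,np.round(P[v,312],3))
```

```text
t 5.9 pos [0.606  0.1424 0.2499] jaw 90.3 x [-0.005 -0.001 -1.   ] dp [-1.22  4.96  0.02] roll -0.003792179216866537 q7 1.33 gap -0.0002 F [ 0.2  0.  -0.5]
225 [0.631 0.134 0.163]
228 [0.631 0.134 0.171]
231 [0.631 0.135 0.178]
234 [0.631 0.135 0.184]
237 [0.631 0.135 0.19 ]
240 [0.596 0.138 0.278]
243 [0.596 0.138 0.282]
246 [0.595 0.138 0.286]
249 [0.596 0.138 0.289]
252 [0.596 0.138 0.291]
255 [0.596 0.138 0.295]
258 [0.596 0.138 0.297]
261 [0.596 0.138 0.299]
```

View pics/w6.png

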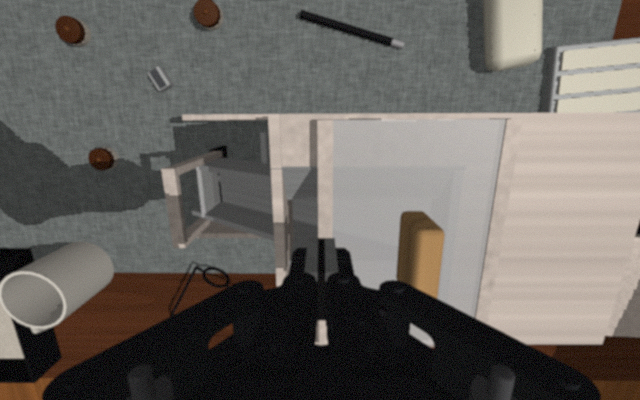

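Emit:
{"op": "arm_command", "data": {
  "deltas": [
    {"dp": [0, 1.5, 0], "roll": 0, "fingers": -1},
    {"dp": [1.0, 1.5, 0], "roll": 0, "fingers": -1},
    {"dp": [1.0, 3, 0], "roll": 0, "fingers": -1},
    {"dp": [1.0, 4.5, 0], "roll": 0, "fingers": -1},
    {"dp": [1.0, 6, 0], "roll": 0, "fingers": -1},
    {"dp": [1.0, 7.5, 0], "roll": 0, "fingers": -1},
    {"dp": [1.0, 7.5, 0], "roll": 0, "fingers": -1}
  ]
}}

```text
t: 6.65
ee_pos: [0.607, 0.2228, 0.2421]
orientation: [1.378, 1.568, 1.388]
force: [0.7, 0.4, -0.4]
finger_gap: 0.0001
```

Run:
```python
from h import *
go(.606,.192,.262,90.5)
p,d,i=snap('wrist','w7')
```

```text
t 6.65 pos [0.607  0.2228 0.2421] jaw 90.6 x [ 0.001  0.003 -1.   ] dp [-2.   -3.07 -0.13] roll 0.0015118323261007565 q7 1.21 gap 0.0001 F [ 0.7  0.4 -0.4]
```

View pics/w7.png

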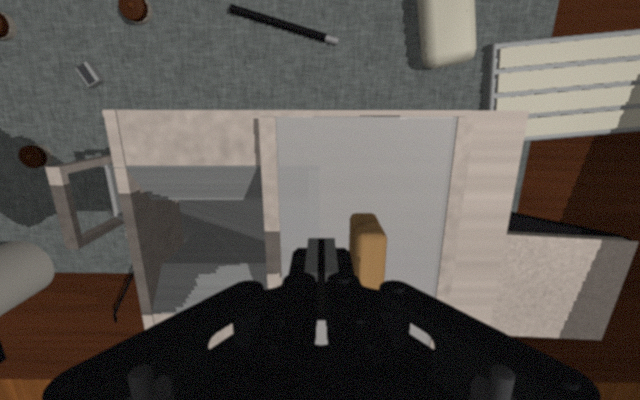

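Run:
```python
from h import *
p,d,K,T=load('w7'); P=cloud(d,K,T); z=P[...,2]
m=(z>.278)&(z<.295)&(p[...,0].astype(int)-p[...,2]>40)&(P[...,1]>.2)
print(m.sum(),np.round(P[m].min(0),3),np.round(P[m].max(0),3))
```

```text
1526 [0.586 0.237 0.278] [0.613 0.251 0.289]
```

Emit:
{"op": "arm_command", "data": {
  "deltas": [
    {"dp": [0, 1.5, 0], "roll": 0, "fingers": -1},
    {"dp": [0, 3, 0], "roll": 0, "fingers": -1},
    {"dp": [0, 4, 0], "roll": 0, "fingers": -1},
    {"dp": [0, 4.7, 0], "roll": 0, "fingers": -1},
    {"dp": [0, 5.2, 0], "roll": 0, "fingers": -1},
    {"dp": [0, 5.2, 0], "roll": 0, "fingers": -1}
  ]
}}

```text
t: 7.3
ee_pos: [0.6074, 0.2519, 0.2425]
orientation: [-1.799, 1.545, -1.803]
force: [-5.4, -25.4, 11.9]
finger_gap: -0.0001
```

Run:
```python
from h import *
go(.606,.192,.262,90.5)
p,d,i=snap('wrist','w8')
p,d,K,T=load('w8'); P=cloud(d,K,T); z=P[...,2]
m=(z>.278)&(z<.295)&(p[...,0].astype(int)-p[...,2]>40)&(P[...,1]>.2)
print(m.sum(),np.round(P[m].min(0),3),np.round(P[m].max(0),3))
```

```text
t 7.3 pos [0.6074 0.2519 0.2425] jaw 89.8 x [-0.006 -0.025 -1.   ] dp [-1.8  -6.03 -0.13] roll -0.012609609351352196 q7 1.14 gap -0.0001 F [ -5.4 -25.4  11.9]
1579 [0.586 0.265 0.278] [0.614 0.279 0.289]
```

View pics/w8.png

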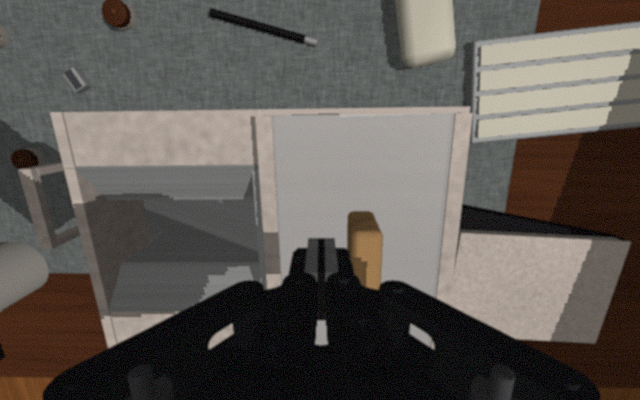

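Emit:
{"op": "arm_command", "data": {
  "deltas": [
    {"dp": [0, 2, 0], "roll": 0, "fingers": -1},
    {"dp": [-3, 0, 0], "roll": 0, "fingers": -0.2},
    {"dp": [-6, -4.5, -0.2], "roll": 0, "fingers": 0.2},
    {"dp": [-6, -9, -0.5], "roll": 0, "fingers": 0.2},
    {"dp": [-6, -14, -0.8], "roll": 0, "fingers": 0.2},
    {"dp": [-6, -19, -1], "roll": 0, "fingers": 0.2},
    {"dp": [-6, -24, -1.2], "roll": 0, "fingers": 0.2},
    {"dp": [-6, -29, -1.3], "roll": 0, "fingers": 0.2}
  ]
}}

```text
t: 8.15
ee_pos: [0.596, -0.0201, 0.3026]
orientation: [0.653, 1.569, 0.66]
force: [0.2, -0.1, 0.2]
finger_gap: 0.0513
```

Run:
```python
from h import *
go(.594,-.152,.08,90)
```

```text
t 8.15 pos [ 0.596  -0.0201  0.3026] jaw 90.4 x [ 0.002  0.001 -1.   ] dp [ 22.24 -13.22  -0.33] roll 0.006648596617844356 q7 1.6 gap 0.0513 F [ 0.2 -0.1  0.2]
```

Emit:
{"op": "arm_command", "data": {
  "deltas": [
    {"dp": [0, -5, 0], "roll": 0, "fingers": 0.2},
    {"dp": [1, -9.5, -0.2], "roll": 0, "fingers": 0.2},
    {"dp": [4, -13.2, -0.3], "roll": 0, "fingers": 0.2},
    {"dp": [9, -13.2, -0.3], "roll": 0, "fingers": 0.2},
    {"dp": [14, -13.2, -0.3], "roll": 0, "fingers": 0.2},
    {"dp": [19, -13.2, -0.3], "roll": 0, "fingers": 0.2},
    {"dp": [22.2, -13.2, -0.3], "roll": 0, "fingers": 0.2},
    {"dp": [22.2, -13.2, -0.3], "roll": 0, "fingers": 0.2}
  ]
}}

```text
t: 8.95
ee_pos: [0.5905, -0.1495, 0.0755]
orientation: [2.801, 1.562, 2.807]
force: [-0.6, 0.6, 0.2]
finger_gap: 0.0514
```

Run:
```python
from h import *
go(.594,-.152,-0.015,90)
p,d,i=snap('wrist','w9')
p,d,i=snap('top','t9')
from scipy import ndimage as nd
for f in ['w9','t9']:
    p,d,K,T=load(f); P=cloud(d,K,T); z=P[...,2]
    m=(p.sum(2)<230)&(p[...,0].astype(int)>p[...,2]+20)&(P[...,0]>.36)&(P[...,0]<.68)&(P[...,1]>-.28)&(P[...,1]<.1)&(z<.03)
    l,n=nd.label(m)
    for k in range(1,n+1):
        if (l==k).sum()>10: print(f,(l==k).sum(),np.round(P[l==k].mean(0),4))
p,d,K,T=load('w9'); P=cloud(d,K,T)
cv2.imwrite('pics/t9c.png',cv2.imread('pics/t9.png')[100:340,165:485])
```

```text
t 8.95 pos [ 0.5905 -0.1495  0.0755] jaw 90.4 x [-0.009  0.003 -1.   ] dp [ 9.05 -0.28  0.43] roll 0.006263793289033806 q7 1.9 gap 0.0514 F [-0.6  0.6  0.2]
w9 371 [ 0.4532 -0.157   0.0177]
w9 1028 [ 0.5943 -0.1506  0.0183]
```

View pics/w9.png

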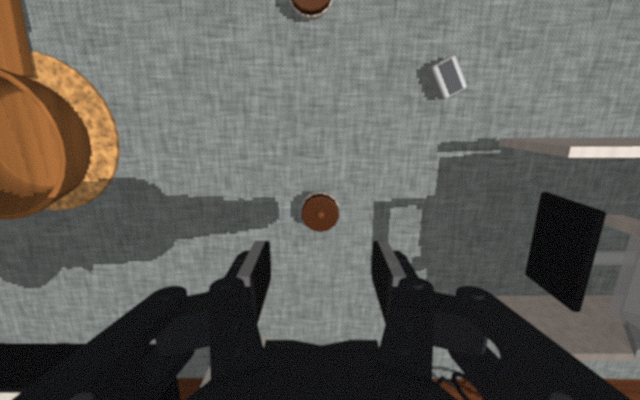

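View pics/t9c.png

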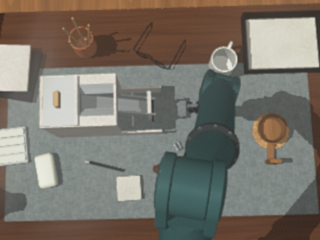

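Emit:
{"op": "arm_command", "data": {
  "deltas": [
    {"dp": [4, -0.1, 0.3], "roll": 0, "fingers": 0.2},
    {"dp": [7, -0.1, 0.4], "roll": 0, "fingers": 0.2},
    {"dp": [8.5, -0.1, 0.4], "roll": 0, "fingers": 0.2},
    {"dp": [8.5, -0.1, 0.4], "roll": 0, "fingers": 0.2}
  ]
}}

```text
t: 9.45
ee_pos: [0.5977, -0.1526, -0.0049]
orientation: [1.715, 1.571, 1.721]
force: [-0.4, 0.1, 0.9]
finger_gap: 0.0511
```

Run:
```python
from h import *
go(.594,-.152,-0.015,90)
p,d,i=snap('wrist','w10')
p,d,K,T=load('w10'); P=cloud(d,K,T)
for u in (255,262,385,392):
    print(u,[tuple(np.round(P[v,u],3)) for v in range(232,275,6)])
```

```text
t 9.45 pos [ 0.5977 -0.1526 -0.0049] jaw 90.3 x [-0.  0. -1.] dp [ 1.01  0.07 -0.37] roll 0.0054804606324167756 q7 1.92 gap 0.0511 F [-0.4  0.1  0.9]
255 [(np.float64(0.592), np.float64(-0.19), np.float64(0.002)), (np.float64(0.596), np.float64(-0.19), np.float64(0.001)), (np.float64(0.587), np.float64(-0.184), np.float64(0.029)), (np.float64(0.588), np.float64(-0.183), np.float64(0.034)), (np.float64(0.588), np.float64(-0.182), np.float64(0.04)), (np.float64(0.587), np.float64(-0.18), np.float64(0.046)), (np.float64(0.588), np.float64(-0.18), np.float64(0.05)), (np.float64(0.588), np.float64(-0.179), np.float64(0.054))]
262 [(np.float64(0.592), np.float64(-0.186), np.float64(0.002)), (np.float64(0.596), np.float64(-0.186), np.float64(0.002)), (np.float64(0.587), np.float64(-0.181), np.float64(0.029)), (np.float64(0.587), np.float64(-0.18), np.float64(0.035)), (np.float64(0.589), np.float64(-0.179), np.float64(0.038)), (np.float64(0.59), np.float64(-0.179), np.float64(0.04)), (np.float64(0.594), np.float64(-0.179), np.float64(0.04)), (np.float64(0.595), np.float64(-0.179), np.float64
[... 279 characters left out ...]
loat64(-0.125), np.float64(0.041)), (np.float64(0.587), np.float64(-0.126), np.float64(0.046)), (np.float64(0.587), np.float64(-0.128), np.float64(0.051)), (np.float64(0.589), np.float64(-0.128), np.float64(0.052))]
392 [(np.float64(0.592), np.float64(-0.113), np.float64(0.002)), (np.float64(0.595), np.float64(-0.113), np.float64(0.002)), (np.float64(0.599), np.float64(-0.113), np.float64(0.002)), (np.float64(0.587), np.float64(-0.121), np.float64(0.035)), (np.float64(0.587), np.float64(-0.122), np.float64(0.041)), (np.float64(0.587), np.float64(-0.124), np.float64(0.047)), (np.float64(0.587), np.float64(-0.125), np.float64(0.051)), (np.float64(0.587), np.float64(-0.126), np.float64(0.056))]
```

View pics/w10.png

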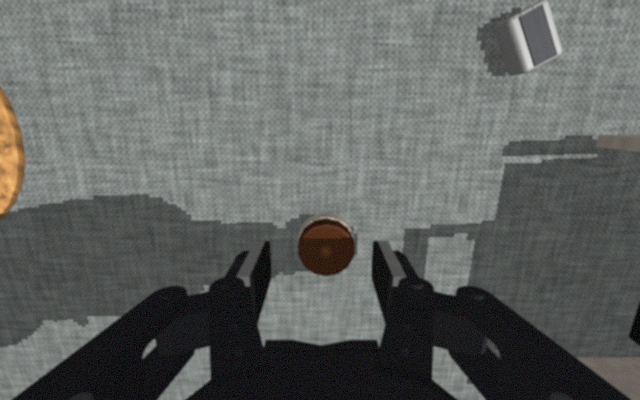

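Emit:
{"op": "arm_command", "data": {
  "deltas": [
    {"dp": [1, 0.1, -0.3], "roll": 0, "fingers": 0.2},
    {"dp": [1.7, 0.1, -0.3], "roll": 0, "fingers": 0.2},
    {"dp": [1.7, 0.1, -0.3], "roll": 0, "fingers": -1},
    {"dp": [1.7, 0.1, -0.3], "roll": 0, "fingers": -1},
    {"dp": [1.7, 0.1, -0.3], "roll": 0, "fingers": -1},
    {"dp": [1.7, 0.1, -0.3], "roll": 0, "fingers": -1},
    {"dp": [-2, 0.1, -0.3], "roll": 0, "fingers": -1},
    {"dp": [-6, 0.1, -0.3], "roll": 0, "fingers": -1}
  ]
}}

```text
t: 10.3
ee_pos: [0.5928, -0.1515, 0.0543]
orientation: [2.93, 1.567, 2.935]
force: [0.6, 0.4, -0.7]
finger_gap: 0.0277
```

Run:
```python
from h import *
go(.606,.167,.25,90)
p,d,i=snap('wrist','w11')
```

```text
t 10.3 pos [ 0.5928 -0.1515  0.0543] jaw 90.3 x [-0.004  0.001 -1.   ] dp [-19.55  31.86   1.42] roll 0.005309101366446629 q7 1.91 gap 0.0277 F [ 0.6  0.4 -0.7]
```

View pics/w11.png

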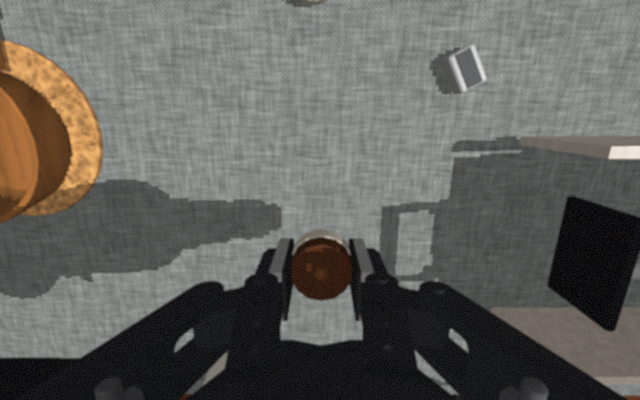

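Emit:
{"op": "arm_command", "data": {
  "deltas": [
    {"dp": [-5, 0, 0], "roll": 0, "fingers": -1},
    {"dp": [-10, 0, 0], "roll": 0, "fingers": -1},
    {"dp": [-15, 1.5, 0], "roll": 0, "fingers": -1},
    {"dp": [-19, 4.5, 0.2], "roll": 0, "fingers": -1},
    {"dp": [-21.5, 8.5, 0.4], "roll": 0, "fingers": -1},
    {"dp": [-22, 13, 0.6], "roll": 0, "fingers": -1},
    {"dp": [-22, 18, 0.8], "roll": 0, "fingers": -1},
    {"dp": [-22, 23, 1], "roll": 0, "fingers": -1}
  ]
}}

```text
t: 11.15
ee_pos: [0.603, 0.0797, 0.2755]
orientation: [0.261, 1.569, 0.265]
force: [0.7, -0.2, -0.6]
finger_gap: 0.0276
```

Emit:
{"op": "arm_command", "data": {
  "deltas": [
    {"dp": [0, 4.5, 0.2], "roll": 0, "fingers": -1},
    {"dp": [0, 8, 0.4], "roll": 0, "fingers": -1},
    {"dp": [0, 8.9, 0.4], "roll": 0, "fingers": -1},
    {"dp": [0, 8.9, 0.4], "roll": 0, "fingers": -1}
  ]
}}

```text
t: 11.55
ee_pos: [0.606, 0.1693, 0.2745]
orientation: [2.682, 1.57, 2.692]
force: [0.3, -1.4, 0.4]
finger_gap: 0.028
```

Run:
```python
from h import *
go(.606,.167,.235,90)
p,d,i=snap('wrist','w12')
```

```text
t 11.55 pos [0.606  0.1693 0.2745] jaw 90.5 x [-0.001  0.    -1.   ] dp [ 3.95 -0.23  0.  ] roll 0.009366810342438981 q7 1.31 gap 0.028 F [ 0.3 -1.4  0.4]
```

View pics/w12.png

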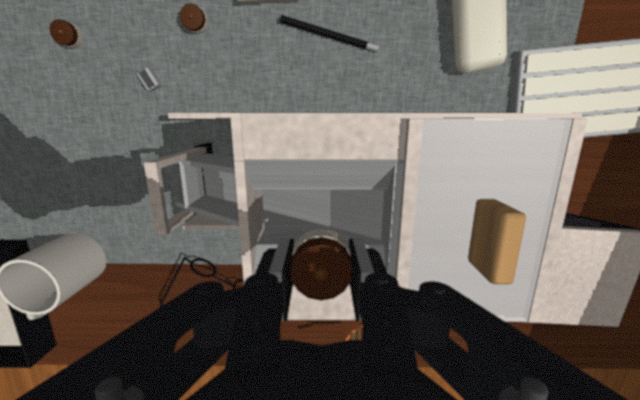

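Emit:
{"op": "arm_command", "data": {
  "deltas": [
    {"dp": [3, -0.2, 0], "roll": 0, "fingers": -1},
    {"dp": [5, -0.2, 0], "roll": 0, "fingers": -1},
    {"dp": [5, -0.2, 0], "roll": 0, "fingers": 0.1},
    {"dp": [5, -0.2, 0], "roll": 0, "fingers": 0.1},
    {"dp": [5, -0.2, 0], "roll": 0, "fingers": 0.1},
    {"dp": [2, -0.2, 0], "roll": 0, "fingers": 0.1},
    {"dp": [0, -0.2, 0], "roll": 0, "fingers": 0.1}
  ]
}}

```text
t: 12.3
ee_pos: [0.6077, 0.1647, 0.2776]
orientation: [0.238, 1.568, 0.243]
force: [0.8, -0.1, 1.1]
finger_gap: 0.047
```

Run:
```python
from h import *
go(.442,-.158,.1,90)
p,d,i=snap('wrist','w13')
p,d,i=snap('scene','s13')
p=cv2.imread('pics/s13.png')[130:300,220:480]; cv2.imwrite('pics/s13c.png',cv2.resize(p,None,fx=3,fy=3,interpolation=2))
```

```text
t 12.3 pos [0.6077 0.1647 0.2776] jaw 90.3 x [ 0.003  0.001 -1.   ] dp [ 17.69 -32.21 -16.77] roll 0.00453888376164796 q7 1.31 gap 0.047 F [ 0.8 -0.1  1.1]
```

View pics/w13.png

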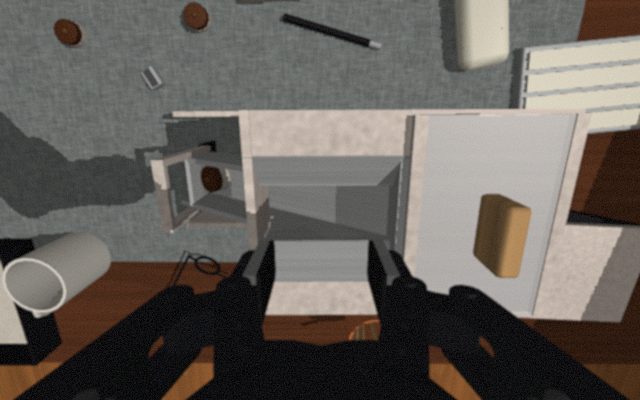

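View pics/s13c.png

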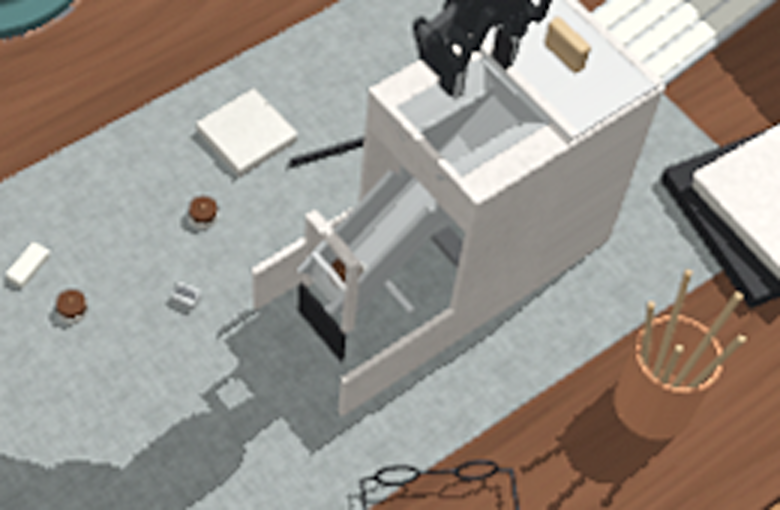

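Emit:
{"op": "arm_command", "data": {
  "deltas": [
    {"dp": [0, -4.5, -2], "roll": 0, "fingers": 0.2},
    {"dp": [0, -9, -4], "roll": 0, "fingers": 0.2},
    {"dp": [0, -13, -6.5], "roll": 0, "fingers": 0.2},
    {"dp": [0, -17.5, -8.5], "roll": 0, "fingers": 0.2},
    {"dp": [0, -22, -11], "roll": 0, "fingers": 0.2},
    {"dp": [1, -26, -13], "roll": 0, "fingers": 0.2},
    {"dp": [4, -29, -15], "roll": 0, "fingers": 0.2},
    {"dp": [7, -32, -16.5], "roll": 0, "fingers": 0.2}
  ]
}}

```text
t: 13.2
ee_pos: [0.4425, -0.1577, 0.2054]
orientation: [-0.216, 1.567, -0.213]
force: [0.6, -0.6, -0.6]
finger_gap: 0.0511
```

Emit:
{"op": "arm_command", "data": {
  "deltas": [
    {"dp": [5, 0, 0], "roll": 0, "fingers": 0.2},
    {"dp": [9, 0, 0], "roll": 0, "fingers": 0.2},
    {"dp": [12, 0, 0], "roll": 0, "fingers": 0.2},
    {"dp": [12, 0, 0], "roll": 0, "fingers": 0.2}
  ]
}}

```text
t: 13.6
ee_pos: [0.4407, -0.1554, 0.0822]
orientation: [2.894, 1.564, 2.899]
force: [0.1, -0.5, 0.9]
finger_gap: 0.0513
```

```bash
cat >> h.py <<'E'
from scipy import ndimage as nd
def chocs(f):
    p,d,K,T=load(f); P=cloud(d,K,T); z=P[...,2]
    m=(p.sum(2)<230)&(p[...,0].astype(int)>p[...,2]+20)&(P[...,0]>.33)&(P[...,0]<.68)&(P[...,1]>-.28)&(P[...,1]<.1)&(z<.03)
    l,n=nd.label(m)
    for k in range(1,n+1):
        if (l==k).sum()>10:
            v,u=np.nonzero(l==k); print(f,len(u),'px',u.mean().round(),v.mean().round(),np.round(P[l==k].mean(0),4), np.round((P[l==k][:,:2].max(0)+P[l==k][:,:2].min(0))/2,4))
E
python3 - <<'E'
from h import *
go(.442,-.158,-0.022,90)
p,d,i=snap('wrist','w14'); chocs('w14')
E
```

```text
t 13.6 pos [ 0.4407 -0.1554  0.0822] jaw 90.3 x [-0.007  0.002 -1.   ] dp [10.42 -0.28  0.2 ] roll 0.004621610775519471 q7 2.04 gap 0.0513 F [ 0.1 -0.5  0.9]
w14 1118 px 528.0 184.0 [0.4225 0.0051 0.0183] [0.4229 0.0062]
w14 994 px 318.0 205.0 [ 0.4409 -0.1576  0.0184] [ 0.4415 -0.1575]
```

View pics/w14.png

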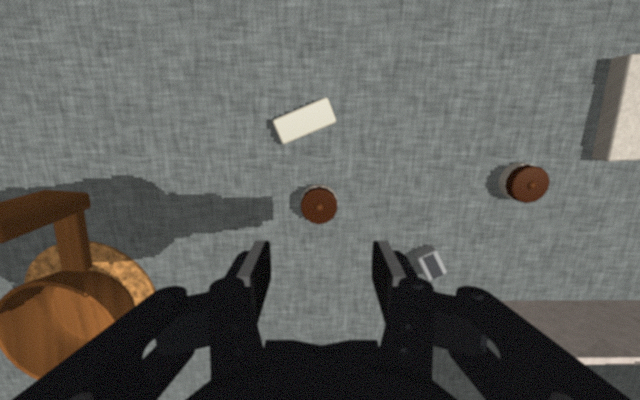

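Emit:
{"op": "arm_command", "data": {
  "deltas": [
    {"dp": [5, -0.2, 0.1], "roll": 0, "fingers": 0.2},
    {"dp": [9, -0.2, 0.1], "roll": 0, "fingers": 0.2},
    {"dp": [10.4, -0.2, 0.1], "roll": 0, "fingers": 0.2},
    {"dp": [10.4, -0.2, 0.1], "roll": 0, "fingers": -1},
    {"dp": [10.4, -0.2, 0.1], "roll": 0, "fingers": -1},
    {"dp": [10.4, -0.2, 0.1], "roll": 0, "fingers": -1},
    {"dp": [10.4, -0.2, 0.1], "roll": 0, "fingers": -1},
    {"dp": [6, -0.2, 0.1], "roll": 0, "fingers": -1}
  ]
}}

```text
t: 14.45
ee_pos: [0.4418, -0.1569, 0.022]
orientation: [2.86, 1.562, 2.865]
force: [0.5, -0.7, 0.6]
finger_gap: 0.0272
```

Run:
```python
from h import *
go(.606,.167,.275,90)
```

```text
t 14.45 pos [ 0.4418 -0.1569  0.022 ] jaw 90.3 x [-0.009  0.002 -1.   ] dp [-25.36  32.36  16.38] roll 0.005548762096726682 q7 2.08 gap 0.0272 F [ 0.5 -0.7  0.6]
```

Emit:
{"op": "arm_command", "data": {
  "deltas": [
    {"dp": [-5, 0, 0], "roll": 0, "fingers": -1},
    {"dp": [-10, 0, 0], "roll": 0, "fingers": -1},
    {"dp": [-15, 0, 1], "roll": 0, "fingers": -1},
    {"dp": [-20, 0, 2], "roll": 0, "fingers": -1},
    {"dp": [-24, 2, 4], "roll": 0, "fingers": -1},
    {"dp": [-25.5, 6, 6], "roll": 0, "fingers": -1},
    {"dp": [-25.5, 10, 8.5], "roll": 0, "fingers": -1},
    {"dp": [-25.5, 14, 11], "roll": 0, "fingers": -1}
  ]
}}

```text
t: 15.25
ee_pos: [0.5543, -0.0159, 0.2824]
orientation: [0.177, 1.567, 0.182]
force: [0.1, -0.1, 0.4]
finger_gap: 0.0277
```

Emit:
{"op": "arm_command", "data": {
  "deltas": [
    {"dp": [0, 4.5, 1.5], "roll": 0, "fingers": -1},
    {"dp": [0, 9, 3], "roll": 0, "fingers": -1},
    {"dp": [0, 13.5, 4.5], "roll": 0, "fingers": -1},
    {"dp": [0, 17, 5.3], "roll": 0, "fingers": -1},
    {"dp": [0, 18.3, 5.4], "roll": 0, "fingers": -1},
    {"dp": [0, 18.3, 5.4], "roll": 0, "fingers": -1},
    {"dp": [0, 18.3, 5.4], "roll": 0, "fingers": -1}
  ]
}}

```text
t: 15.95
ee_pos: [0.6061, 0.1638, 0.2803]
orientation: [-1.673, 1.569, -1.669]
force: [0.4, 0.1, -0.5]
finger_gap: 0.0275
```

Run:
```python
from h import *
go(.606,.167,.225,90)
```

```text
t 15.95 pos [0.6061 0.1638 0.2803] jaw 90.2 x [-0.    -0.002 -1.   ] dp [ 5.53  0.33 -0.  ] roll 0.003609617621050677 q7 1.33 gap 0.0275 F [ 0.4  0.1 -0.5]
```

Emit:
{"op": "arm_command", "data": {
  "deltas": [
    {"dp": [3, 0.3, 0], "roll": 0, "fingers": -1},
    {"dp": [5.5, 0.3, 0], "roll": 0, "fingers": -1},
    {"dp": [5.5, 0.3, 0], "roll": 0, "fingers": 0.1},
    {"dp": [5.5, 0.3, 0], "roll": 0, "fingers": 0.1},
    {"dp": [5.5, 0.3, 0], "roll": 0, "fingers": 0.1},
    {"dp": [2, 0.3, 0], "roll": 0, "fingers": 0.1},
    {"dp": [0, 0.3, 0], "roll": 0, "fingers": 0.1}
  ]
}}

```text
t: 16.65
ee_pos: [0.6082, 0.1687, 0.2834]
orientation: [0.257, 1.566, 0.261]
force: [0.8, 0.5, 0.8]
finger_gap: 0.047
```

Run:
```python
from h import *
go(.428,.005,.08,90)
p,d,i=snap('wrist','w15'); chocs('w15')
```

```text
t 16.65 pos [0.6082 0.1687 0.2834] jaw 90.2 x [ 0.004  0.001 -1.   ] dp [ 20.25 -16.31 -18.17] roll 0.004319263215154739 q7 1.32 gap 0.047 F [0.8 0.5 0.8]
w15 480 px 194.0 16.0 [0.4241 0.0083 0.018 ] [0.4236 0.0076]
```

View pics/w15.png

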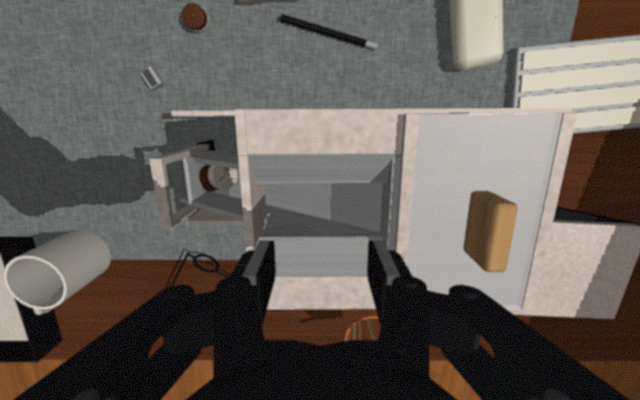

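Emit:
{"op": "arm_command", "data": {
  "deltas": [
    {"dp": [0, -3, -3.5], "roll": 0, "fingers": 0.2},
    {"dp": [0, -6, -7], "roll": 0, "fingers": 0.2},
    {"dp": [0, -9, -10.5], "roll": 0, "fingers": 0.2},
    {"dp": [0, -12, -14], "roll": 0, "fingers": 0.2},
    {"dp": [1, -15, -17], "roll": 0, "fingers": 0.2},
    {"dp": [5, -16.3, -18], "roll": 0, "fingers": 0.2},
    {"dp": [10, -16.3, -18], "roll": 0, "fingers": 0.2},
    {"dp": [15, -16.3, -18], "roll": 0, "fingers": 0.2}
  ]
}}

```text
t: 17.5
ee_pos: [0.4295, 0.0044, 0.1308]
orientation: [0.085, 1.563, 0.089]
force: [1.9, 0.2, -0.9]
finger_gap: 0.0512
```

Emit:
{"op": "arm_command", "data": {
  "deltas": [
    {"dp": [3, 0, 0], "roll": 0, "fingers": 0.2},
    {"dp": [5, 0, 0], "roll": 0, "fingers": 0.2},
    {"dp": [5, 0, 0], "roll": 0, "fingers": 0.2}
  ]
}}

```text
t: 17.8
ee_pos: [0.427, 0.0047, 0.0788]
orientation: [-3.016, 1.568, -3.011]
force: [-0.8, 0.8, 0.9]
finger_gap: 0.0511
```

Run:
```python
from h import *
go(.428,.005,-.022,90)
p,d,i=snap('wrist','w16'); chocs('w16')
```

```text
t 17.8 pos [0.427  0.0047 0.0788] jaw 90.3 x [-0.003 -0.    -1.   ] dp [10.08  0.03  0.12] roll 0.004570372201214039 q7 1.68 gap 0.0511 F [-0.8  0.8  0.9]
w16 1040 px 324.0 200.0 [0.4223 0.007  0.0183] [0.4243 0.0074]
```

View pics/w16.png

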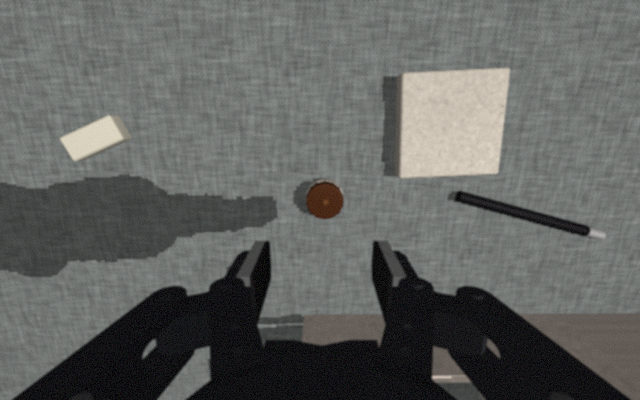

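Emit:
{"op": "arm_command", "data": {
  "deltas": [
    {"dp": [5, 0.2, -0.2], "roll": 0, "fingers": 0.2},
    {"dp": [9, 0.2, -0.2], "roll": 0, "fingers": 0.2},
    {"dp": [10.1, 0.2, -0.2], "roll": 0, "fingers": 0.2},
    {"dp": [10.1, 0.2, -0.2], "roll": 0, "fingers": -1},
    {"dp": [10.1, 0.2, -0.2], "roll": 0, "fingers": -1},
    {"dp": [10.1, 0.2, -0.2], "roll": 0, "fingers": -1},
    {"dp": [10.1, 0.2, -0.2], "roll": 0, "fingers": -1},
    {"dp": [6, 0.2, -0.2], "roll": 0, "fingers": -1}
  ]
}}

```text
t: 18.65
ee_pos: [0.4257, 0.0086, 0.0192]
orientation: [1.901, 1.562, 1.904]
force: [1.2, -1.0, -0.6]
finger_gap: 0.0275
```

Run:
```python
from h import *
go(.606,.167,.275,90)
p,d,i=snap('wrist','w17')
```

```text
t 18.65 pos [0.4257 0.0086 0.0192] jaw 90.2 x [-0.003  0.008 -1.   ] dp [-25.5   15.98  18.02] roll 0.003695707889459684 q7 2.43 gap 0.0275 F [ 1.2 -1.  -0.6]
```

View pics/w17.png

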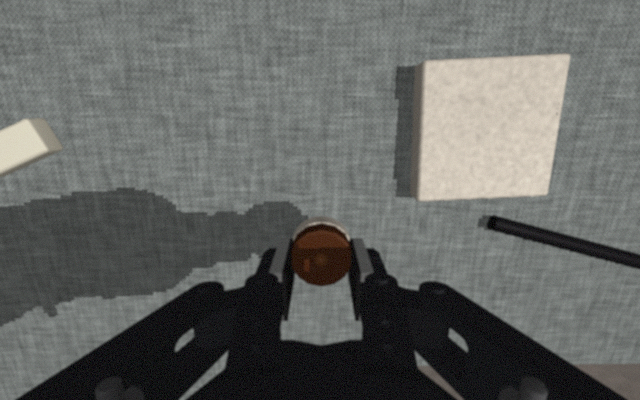

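Emit:
{"op": "arm_command", "data": {
  "deltas": [
    {"dp": [-5, 0, 0], "roll": 0, "fingers": -1},
    {"dp": [-10, 0, 0], "roll": 0, "fingers": -1},
    {"dp": [-15, 0, 0], "roll": 0, "fingers": -1},
    {"dp": [-20, 0, 0], "roll": 0, "fingers": -1},
    {"dp": [-25, 0, 1], "roll": 0, "fingers": -1},
    {"dp": [-26, 2.5, 4], "roll": 0, "fingers": -1},
    {"dp": [-26, 5.5, 7.5], "roll": 0, "fingers": -1},
    {"dp": [-26, 8.5, 11], "roll": 0, "fingers": -1}
  ]
}}

```text
t: 19.5
ee_pos: [0.537, 0.0947, 0.2832]
orientation: [0.808, 1.563, 0.814]
force: [-0.3, -0.1, -0.5]
finger_gap: 0.0279
```

Emit:
{"op": "arm_command", "data": {
  "deltas": [
    {"dp": [0, 3.5, 3.5], "roll": 0, "fingers": -1},
    {"dp": [0, 6.5, 6.5], "roll": 0, "fingers": -1},
    {"dp": [0, 7.3, 7], "roll": 0, "fingers": -1},
    {"dp": [0, 7.3, 7], "roll": 0, "fingers": -1},
    {"dp": [0, 7.3, 7], "roll": 0, "fingers": -1}
  ]
}}

```text
t: 20.0
ee_pos: [0.6038, 0.1646, 0.281]
orientation: [0.924, 1.57, 0.928]
force: [0.0, -0.4, -1.0]
finger_gap: 0.0278
```

Run:
```python
from h import *
go(.606,.167,.225,90)
```

```text
t 20.0 pos [0.6038 0.1646 0.281 ] jaw 90.2 x [ 0.     0.001 -1.   ] dp [5.6  0.24 0.22] roll 0.003952473493279701 q7 1.75 gap 0.0278 F [ 0.  -0.4 -1. ]
```

Emit:
{"op": "arm_command", "data": {
  "deltas": [
    {"dp": [3, 0.2, 0.2], "roll": 0, "fingers": -1},
    {"dp": [5.6, 0.2, 0.2], "roll": 0, "fingers": -1},
    {"dp": [5.6, 0.2, 0.2], "roll": 0, "fingers": 0.1},
    {"dp": [5.6, 0.2, 0.2], "roll": 0, "fingers": 0.1},
    {"dp": [5.6, 0.2, 0.2], "roll": 0, "fingers": 0.1},
    {"dp": [2, 0.2, 0.2], "roll": 0, "fingers": 0.1},
    {"dp": [-1, 0.2, 0.2], "roll": 0, "fingers": 0.1}
  ]
}}

```text
t: 20.7
ee_pos: [0.607, 0.1674, 0.2922]
orientation: [0.047, 1.569, 0.051]
force: [0.8, 0.4, 1.0]
finger_gap: 0.0468
```

Run:
```python
from h import *
go(.606,.30,.3,90)
p,d,i=snap('wrist','w18'); chocs('w18')
p,d,i=snap('scene','s18')
p=cv2.imread('pics/s18.png')[90:340,150:470]; cv2.imwrite('pics/s18c.png',cv2.resize(p,None,fx=2.4,fy=2.4,interpolation=2))
```

```text
t 20.7 pos [0.607  0.1674 0.2922] jaw 90.2 x [ 0.001  0.    -1.   ] dp [-0.78 13.26 -0.04] roll 0.004348433536588978 q7 1.74 gap 0.0468 F [0.8 0.4 1. ]
```

View pics/w18.png

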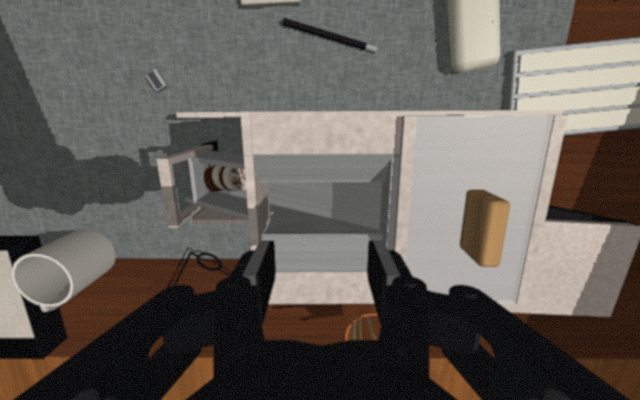

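View pics/s18c.png

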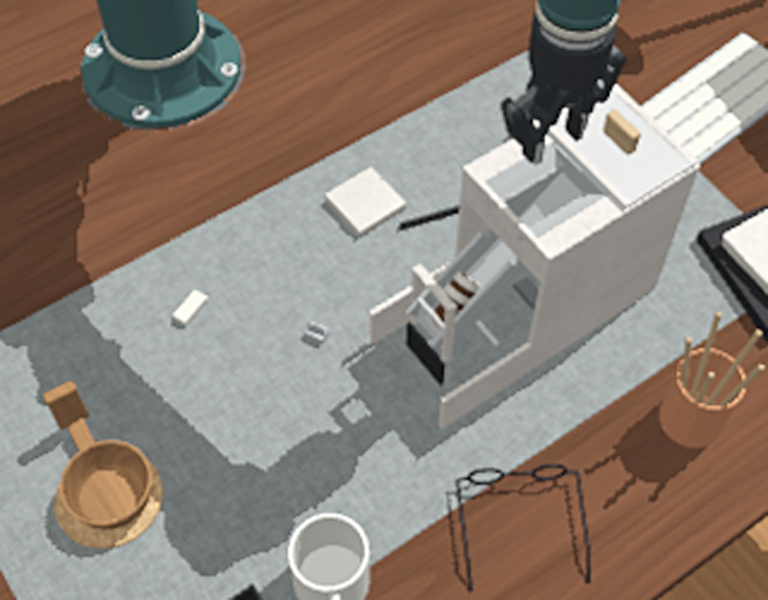

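Emit:
{"op": "arm_command", "data": {
  "deltas": [
    {"dp": [-1, 3, 0], "roll": 0, "fingers": -1},
    {"dp": [-1, 7.5, 0], "roll": 0, "fingers": -1},
    {"dp": [-1, 12, 0], "roll": 0, "fingers": -1},
    {"dp": [-1, 14.5, 0], "roll": 0, "fingers": -1},
    {"dp": [-1, 14.5, 0], "roll": 0, "fingers": -1},
    {"dp": [2, 14.5, 0], "roll": 0, "fingers": -1},
    {"dp": [5, 14.5, 0], "roll": 0, "fingers": -1},
    {"dp": [5, 14.5, 0], "roll": 0, "fingers": -1}
  ]
}}

```text
t: 21.6
ee_pos: [0.6029, 0.3111, 0.2364]
orientation: [-2.711, 1.563, -2.707]
force: [-0.6, 0.2, -0.3]
finger_gap: 0.0
```

Run:
```python
from h import *
go(.606,.19,.242,90)
```

```text
t 21.6 pos [0.6029 0.3111 0.2364] jaw 90.2 x [-0.007 -0.003 -1.   ] dp [ -0.53 -12.12   0.27] roll 0.003561543702356281 q7 1.58 gap 0.0 F [-0.6  0.2 -0.3]
```

Emit:
{"op": "arm_command", "data": {
  "deltas": [
    {"dp": [-0.5, -2, 0.2], "roll": 0, "fingers": -1},
    {"dp": [-0.5, -4, 0.2], "roll": 0, "fingers": -1},
    {"dp": [-0.5, -6, 0.2], "roll": 0, "fingers": -1},
    {"dp": [-0.5, -8, 0.2], "roll": 0, "fingers": -1},
    {"dp": [-0.5, -10, 0.2], "roll": 0, "fingers": -1},
    {"dp": [-0.5, -11.5, 0.2], "roll": 0, "fingers": -1},
    {"dp": [-0.5, -12.3, 0.2], "roll": 0, "fingers": -1},
    {"dp": [-0.5, -12.3, 0.2], "roll": 0, "fingers": -1}
  ]
}}

```text
t: 22.4
ee_pos: [0.6083, 0.1888, 0.245]
orientation: [2.918, 1.57, 2.922]
force: [0.5, -0.2, 0.5]
finger_gap: -0.0001
```

```bash
cat >> h.py <<'E'
def knob(f):
    p,d,K,T=load(f); P=cloud(d,K,T); z=P[...,2]
    m=(z>.278)&(z<.295)&(p[...,0].astype(int)-p[...,2]>40)&(P[...,1]>.1)
    print('knob',m.sum(),np.round(P[m].min(0),3),np.round(P[m].max(0),3))
E
python3 - <<'E'
from h import *
go(.606,.19,.242,90)
snap('wrist','w19'); knob('w19')
E
```

```text
t 22.4 pos [0.6083 0.1888 0.245 ] jaw 90.2 x [-0.001  0.    -1.   ] dp [ 0.3   0.12 -0.23] roll 0.00406823433254318 q7 1.75 gap -0.0001 F [ 0.5 -0.2  0.5]
knob 1382 [0.587 0.161 0.278] [0.616 0.174 0.289]
```

View pics/w19.png

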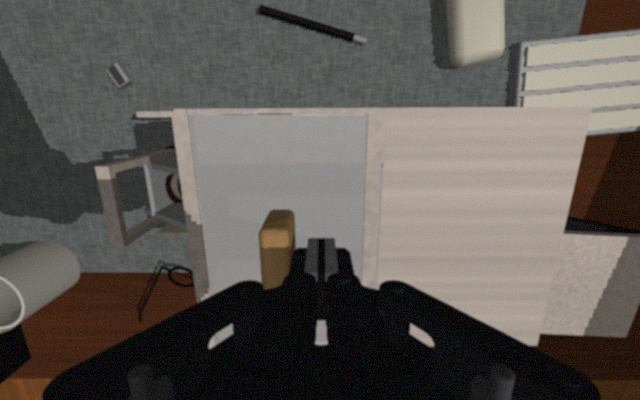

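Emit:
{"op": "arm_command", "data": {
  "deltas": [
    {"dp": [0, -0.4, 0], "roll": 0, "fingers": -1},
    {"dp": [0, -0.7, 0], "roll": 0, "fingers": -1},
    {"dp": [0, -0.8, 0], "roll": 0, "fingers": -1},
    {"dp": [0, -0.8, 0], "roll": 0, "fingers": -1}
  ]
}}

```text
t: 22.85
ee_pos: [0.608, 0.1886, 0.2443]
orientation: [1.811, 1.564, 1.821]
force: [-0.4, 8.1, 1.9]
finger_gap: -0.0004
```

Run:
```python
from h import *
go(.606,.19,.242,90)
snap('wrist','w20'); knob('w20')
```

```text
t 22.85 pos [0.608  0.1886 0.2443] jaw 90.6 x [-0.002  0.007 -1.   ] dp [ 0.23  0.14 -0.19] roll 0.010390783078978618 q7 1.76 gap -0.0004 F [-0.4  8.1  1.9]
knob 1361 [0.586 0.161 0.278] [0.615 0.174 0.289]
```

Emit:
{"op": "arm_command", "data": {
  "deltas": [
    {"dp": [0, 2, 0], "roll": 0, "fingers": -1},
    {"dp": [-4, 2, 0], "roll": 0, "fingers": -1},
    {"dp": [-7, -1, 0], "roll": 0, "fingers": -1},
    {"dp": [-7, -6, -1], "roll": 0.1, "fingers": -1},
    {"dp": [-7, -10.5, -3], "roll": 0.25, "fingers": 0},
    {"dp": [-7, -15, -5], "roll": 0.4, "fingers": 0},
    {"dp": [-7, -19.5, -7], "roll": 0.55, "fingers": 0},
    {"dp": [-7, -24, -9], "roll": 0.7, "fingers": 0}
  ]
}}

```text
t: 23.7
ee_pos: [0.5186, -0.0598, 0.3147]
orientation: [-1.32, 1.569, -2.019]
force: [-0.4, -0.3, -0.1]
finger_gap: 0.0426
```

Run:
```python
from h import *
go(.435,-.356,.2,-2.85)
snap('top','t21');snap('scene','s21')
for f in ['t21','s21']:
    p,d,K,T=load(f); P=cloud(d,K,T); z=P[...,2]
    b=(P[...,0]>.475)&(P[...,0]<.64)&(P[...,1]>-.46)&(P[...,1]<-.28)
    m=b&(z>.037)&(z<.06); q=P[m][:,:2].astype(np.float32)*1000
    print(cv2.minEnclosingCircle(q))
    b=(P[...,0]>.38)&(P[...,0]<.475)&(P[...,1]>-.46)&(P[...,1]<-.28)
    m=b&(z>.065)&(z<.1);q=P[m][:,:2].astype(np.float32)*1000; print(cv2.minAreaRect(q))
```

```text
t 23.7 pos [ 0.5186 -0.0598  0.3147] jaw 49.9 x [-0.001 -0.001 -1.   ] dp [ 11.51 -28.03  12.68] roll 0.9208182340679003 q7 1.47 gap 0.0426 F [-0.4 -0.3 -0.1]
((538.6773681640625, -362.74005126953125), 49.96630859375)
((433.0177001953125, -355.27386474609375), (35.28085708618164, 12.257041931152344), 87.63397979736328)
((540.2091674804688, -364.40631103515625), 51.57211685180664)
((435.2740478515625, -355.8621826171875), (35.37821960449219, 18.960800170898438), 85.58053588867188)
```

View pics/t21.png

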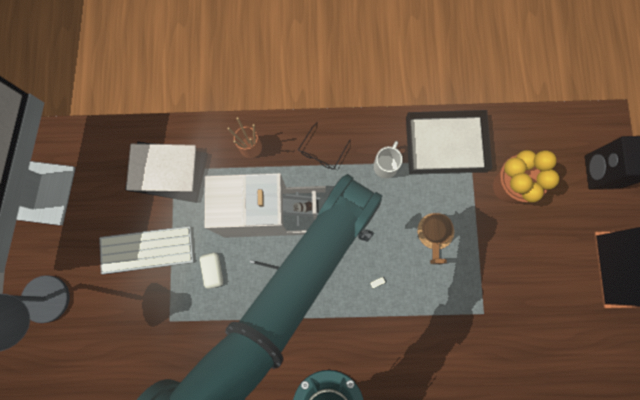

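Emit:
{"op": "arm_command", "data": {
  "deltas": [
    {"dp": [0, -4.5, 2], "roll": 0.15, "fingers": 0},
    {"dp": [0, -9, 4], "roll": 0.3, "fingers": 0},
    {"dp": [0, -13.5, 6], "roll": 0.45, "fingers": 0},
    {"dp": [0, -18, 8], "roll": 0.6, "fingers": 0},
    {"dp": [3, -22, 10], "roll": 0.75, "fingers": 0},
    {"dp": [6, -25.5, 11.5], "roll": 0.9, "fingers": 0},
    {"dp": [10, -28, 12.6], "roll": 0.93, "fingers": 0},
    {"dp": [13, -28, 12.6], "roll": 0.93, "fingers": 0}
  ]
}}

```text
t: 24.6
ee_pos: [0.435, -0.3581, 0.1832]
orientation: [-0.637, 1.566, -2.267]
force: [0.9, 0.1, -0.0]
finger_gap: 0.0427
```

Run:
```python
from h import *
go(.435,-.3555,.018,-3.5)
snap('wrist','w22')
p,d,K,T=load('w22'); P=cloud(d,K,T); z=P[...,2]
m=(z>.078)&(z<.1)&(p[...,0].astype(int)-p[...,2]>40)&(P[...,0]<.475); print(m.sum(),np.round(P[m].min(0),3),np.round(P[m].max(0),3),cv2.minAreaRect(P[m][:,:2].astype(np.float32)*1000))
```

```text
t 24.6 pos [ 0.435  -0.3581  0.1832] jaw -3.4 x [-0.003 -0.004 -1.   ] dp [16.52  0.03 -0.33] roll 0.0021498287084262156 q7 1.37 gap 0.0427 F [ 0.9  0.1 -0. ]
575 [ 0.43  -0.373  0.078] [ 0.444 -0.337  0.089] ((436.4278869628906, -354.94744873046875), (35.61920166015625, 12.5914945602417), 87.01456451416016)
```

View pics/w22.png

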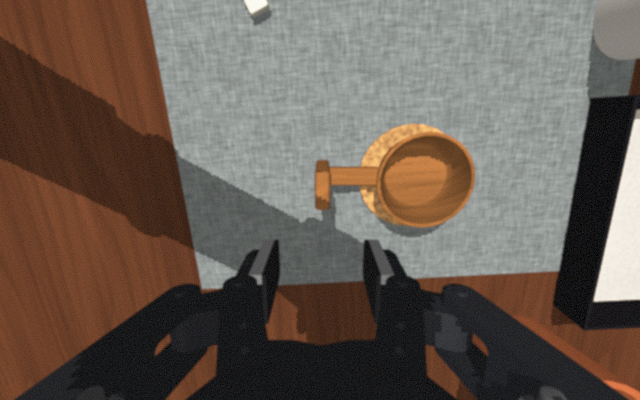

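Emit:
{"op": "arm_command", "data": {
  "deltas": [
    {"dp": [4, 0.1, -0.3], "roll": 0, "fingers": 0},
    {"dp": [8, 0.1, -0.3], "roll": 0, "fingers": 0},
    {"dp": [12, 0.1, -0.3], "roll": 0, "fingers": 0},
    {"dp": [15, 0.1, -0.3], "roll": 0, "fingers": 0},
    {"dp": [16.8, 0.1, -0.3], "roll": 0, "fingers": 0},
    {"dp": [16.8, 0.1, -0.3], "roll": 0, "fingers": 0}
  ]
}}

```text
t: 25.25
ee_pos: [0.4388, -0.349, 0.0149]
orientation: [-2.343, 1.566, 2.318]
force: [-0.3, 0.1, 0.7]
finger_gap: 0.0424
```

Run:
```python
from h import *
go(.436,-.3555,.015,-3.5)
snap('wrist','w23')
p,d,K,T=load('w23'); P=cloud(d,K,T)
for u in (270,275,372,380): print(u,[tuple(np.round(P[v,u],3).tolist()) for v in range(236,260,4)])
```

```text
t 25.25 pos [ 0.4388 -0.349   0.0149] jaw -2.9 x [-0.003  0.003 -1.   ] dp [-0.02 -0.25  0.66] roll 0.010456537747069814 q7 1.61 gap 0.0424 F [-0.3  0.1  0.7]
270 [(0.407, -0.353, 0.001), (0.415, -0.337, 0.044), (0.416, -0.338, 0.048), (0.417, -0.337, 0.053), (0.417, -0.337, 0.057), (0.418, -0.338, 0.06)]
275 [(0.41, -0.353, 0.001), (0.418, -0.337, 0.044), (0.418, -0.337, 0.049), (0.418, -0.339, 0.049), (0.418, -0.341, 0.049), (0.418, -0.343, 0.05)]
372 [(0.468, -0.347, 0.02), (0.465, -0.34, 0.043), (0.464, -0.339, 0.049), (0.463, -0.34, 0.052), (0.463, -0.34, 0.056), (0.462, -0.34, 0.06)]
380 [(0.473, -0.348, 0.02), (0.472, -0.349, 0.023), (0.472, -0.351, 0.023), (0.467, -0.34, 0.052), (0.466, -0.34, 0.056), (0.465, -0.34, 0.06)]
```

View pics/w23.png

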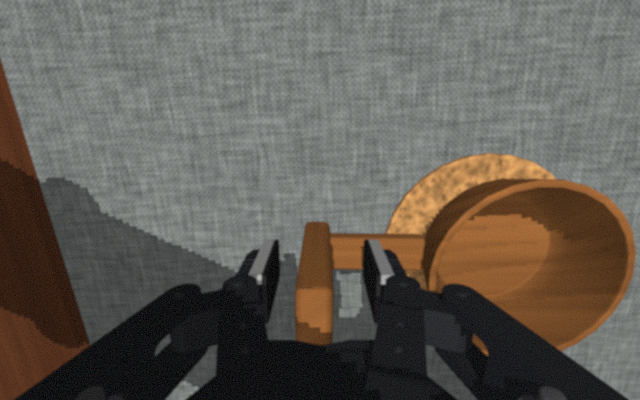

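Emit:
{"op": "arm_command", "data": {
  "deltas": [
    {"dp": [0, -0.2, 0.6], "roll": 0, "fingers": 0},
    {"dp": [0, -0.2, 0.6], "roll": 0, "fingers": 0},
    {"dp": [0, -0.2, 0.6], "roll": 0, "fingers": -1},
    {"dp": [0, -0.2, 0.6], "roll": 0, "fingers": -1},
    {"dp": [0, -0.2, 0.6], "roll": 0, "fingers": -1},
    {"dp": [0, -0.2, 0.6], "roll": 0, "fingers": -1},
    {"dp": [0, -0.2, 0.6], "roll": 0, "fingers": -1}
  ]
}}

```text
t: 26.0
ee_pos: [0.4364, -0.3574, 0.0174]
orientation: [1.268, 1.57, -0.357]
force: [0.1, 1.4, 5.9]
finger_gap: 0.0133
```

Run:
```python
from h import *
go(.436,-.3555,.015,-3.5)
snap('wrist','w24')
```

```text
t 26.0 pos [ 0.4364 -0.3574  0.0174] jaw -3.1 x [ 0.001 -0.    -1.   ] dp [ 0.24 -0.05 -0.19] roll 0.006881336694012845 q7 1.61 gap 0.0133 F [0.1 1.4 5.9]
```

View pics/w24.png

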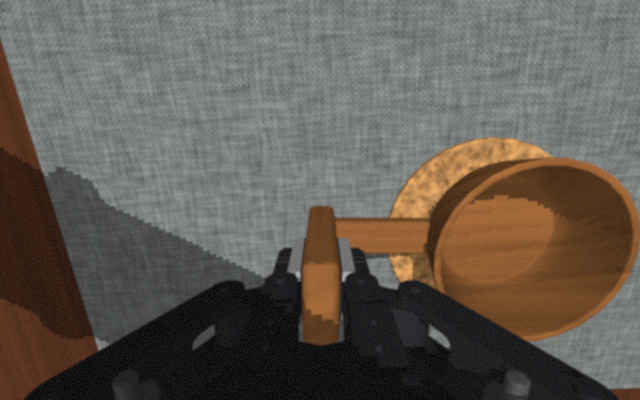

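Emit:
{"op": "arm_command", "data": {
  "deltas": [
    {"dp": [-1, 0, 0], "roll": 0, "fingers": -1},
    {"dp": [-2, 0, 0], "roll": 0, "fingers": -1},
    {"dp": [-3, 0, 0], "roll": 0, "fingers": -1},
    {"dp": [-3.5, 0, 0], "roll": 0, "fingers": -1}
  ]
}}

```text
t: 26.45
ee_pos: [0.4364, -0.3574, 0.053]
orientation: [0.706, 1.57, -0.919]
force: [0.1, 0.2, -2.3]
finger_gap: 0.0129
```

Run:
```python
from h import *
go(.46,-.27,.05,90.6)
snap('scene','s25')
p=cv2.imread('pics/s25.png')[150:350,100:340]; cv2.imwrite('pics/s25c.png',cv2.resize(p,None,fx=3,fy=3,interpolation=2))
```

```text
t 26.45 pos [ 0.4364 -0.3574  0.053 ] jaw -3.1 x [ 0.001 -0.001 -1.   ] dp [ 0.29  1.89 -8.85] roll 1.5064944013354609 q7 1.56 gap 0.0129 F [ 0.1  0.2 -2.3]
```

View pics/s25c.png

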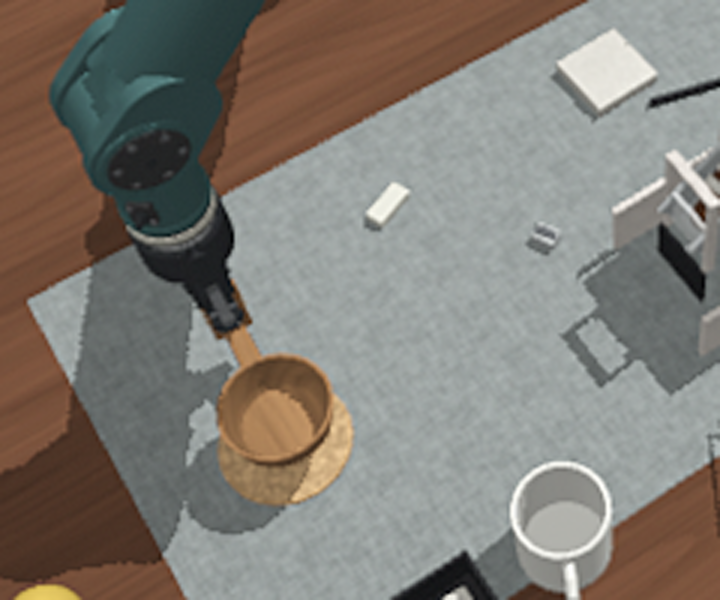

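Emit:
{"op": "arm_command", "data": {
  "deltas": [
    {"dp": [0, 0.3, -1], "roll": -0.1, "fingers": -1},
    {"dp": [0, 0.6, -2.5], "roll": -0.22, "fingers": -1},
    {"dp": [0, 0.9, -4], "roll": -0.34, "fingers": -1},
    {"dp": [0, 1.2, -5.5], "roll": -0.46, "fingers": -1},
    {"dp": [0, 1.5, -7], "roll": -0.58, "fingers": -1},
    {"dp": [0, 1.8, -8.5], "roll": -0.7, "fingers": -1},
    {"dp": [0, 2, -10], "roll": -0.82, "fingers": -1}
  ]
}}

```text
t: 27.2
ee_pos: [0.4618, -0.2579, 0.0519]
orientation: [-0.387, 1.57, -1.187]
force: [0.3, -0.1, -2.0]
finger_gap: 0.013
```

Run:
```python
from h import *
go(.48,-.22,.05,90.6)
print(np.round(bot.read_state()['joint_pos'],2))
```

```text
t 27.2 pos [ 0.4618 -0.2579  0.0519] jaw 44.2 x [ 0.    -0.001 -1.   ] dp [ 0.19  3.95 -1.45] roll -0.8101887509947582 q7 2.09 gap 0.013 F [ 0.3 -0.1 -2. ]
[-0.06  0.72  0.69  2.18 -0.9   0.56  2.09]
```

Emit:
{"op": "arm_command", "data": {
  "deltas": [
    {"dp": [0, 1, 0], "roll": -0.12, "fingers": -1},
    {"dp": [0, 2, 0], "roll": -0.24, "fingers": -1},
    {"dp": [0, 3.5, 0], "roll": -0.36, "fingers": -1},
    {"dp": [0, 5, 0.5], "roll": -0.48, "fingers": -1},
    {"dp": [0, 6, 1], "roll": -0.6, "fingers": -1},
    {"dp": [0, 7, 1.5], "roll": -0.72, "fingers": -1},
    {"dp": [0, 7.5, 2], "roll": -0.81, "fingers": -1},
    {"dp": [0, 7.5, 2], "roll": -0.81, "fingers": -1}
  ]
}}

```text
t: 28.0
ee_pos: [0.5309, -0.221, 0.0521]
orientation: [-0.402, 1.569, -0.396]
force: [-0.1, 0.8, -2.3]
finger_gap: 0.0134
```

Run:
```python
from h import *
go(.607,-.20,.03,90.6)
print(np.round(bot.read_state()['joint_pos'],2))
snap('scene','s26'); snap('wrist','w26')
p=cv2.imread('pics/s26.png')[150:350,140:380]; cv2.imwrite('pics/s26c.png',cv2.resize(p,None,fx=3,fy=3,interpolation=2))
```

```text
t 28.0 pos [ 0.5309 -0.221   0.0521] jaw 90.3 x [ 0.002 -0.001 -1.   ] dp [2.22 2.06 7.61] roll -0.004464518686388326 q7 2.53 gap 0.0134 F [-0.1  0.8 -2.3]
[-0.04  0.7   0.51  2.07 -0.66  0.54  2.53]
```

View pics/s26c.png

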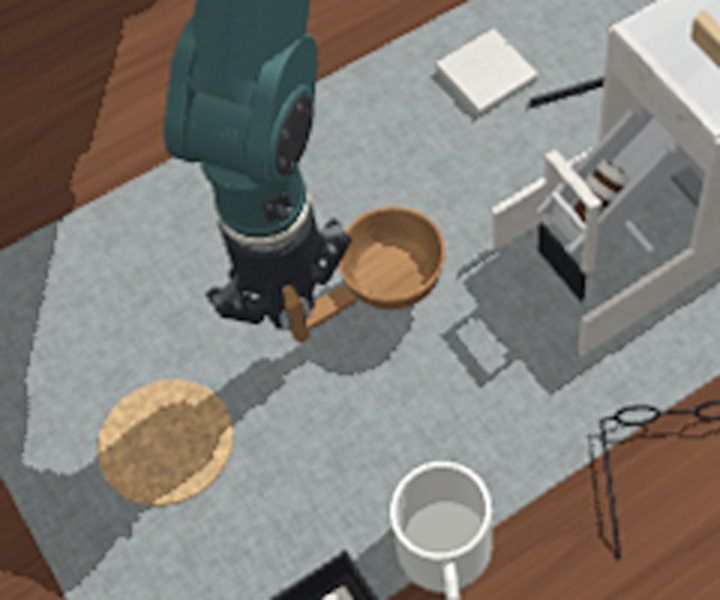

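View pics/w26.png

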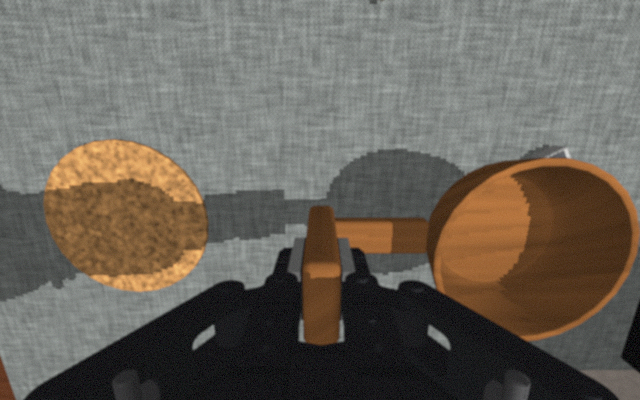

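```bash
cat >> h.py <<'E'
def brown(f,x0,x1,y0,y1,z0,z1):
    p,d,K,T=load(f); P=cloud(d,K,T); z=P[...,2]
    m=(P[...,0]>x0)&(P[...,0]<x1)&(P[...,1]>y0)&(P[...,1]<y1)&(z>z0)&(z<z1)&(p[...,0].astype(int)-p[...,2]>25)
    m=nd.binary_opening(m,np.ones((2,2)))
    q=P[m][:,:2].astype(np.float32)*1000
    (c,r)=cv2.minEnclosingCircle(q); print(f,len(q),np.round(c,1),round(r,1),'z',P[m][:,2].min().round(3),P[m][:,2].max().round(3))
E
python3 - <<'E'
from h import *
for f in ['s26','w26']:
    brown(f,.46,.6,-.18,-.04,.07,.095)   # rim
    brown(f,.46,.62,-.45,-.28,-.01,.02) # coaster
E
```

```text
s26 232 [ 527.8 -116. ] 51.3 z 0.07 0.089
s26 1496 [ 537.  -366.6] 60.9 z -0.003 0.016
w26 9701 [ 527.8 -116.4] 50.4 z 0.07 0.083
w26 19549 [ 539.2 -368. ] 62.7 z -0.001 0.008
```

Emit:
{"op": "arm_command", "data": {
  "deltas": [
    {"dp": [0, 0.5, 2.5], "roll": 0, "fingers": -1},
    {"dp": [0, 1, 5], "roll": 0, "fingers": -1},
    {"dp": [0.5, 1.5, 7], "roll": 0, "fingers": -1},
    {"dp": [1.5, 2, 8.1], "roll": 0, "fingers": -1},
    {"dp": [2.5, 2, 8.1], "roll": 0, "fingers": -1},
    {"dp": [3.2, 2, 8.1], "roll": 0, "fingers": -1},
    {"dp": [3.2, 2, 8.1], "roll": 0, "fingers": -1}
  ]
}}

```text
t: 28.8
ee_pos: [0.6071, -0.2006, 0.0182]
orientation: [2.964, 1.566, 2.968]
force: [-0.6, 0.5, -2.1]
finger_gap: 0.0133
```

Run:
```python
from h import *
go(.612,-.1165,.019,90.6)
snap('scene','s27'); snap('wrist','w27')
for f in ['s27','w27']: brown(f,.54,.68,-.17,-.03,.035,.07)
p=cv2.imread('pics/s27.png')[130:330,200:440]; cv2.imwrite('pics/s27c.png',cv2.resize(p,None,fx=3,fy=3,interpolation=2))
```

```text
t 28.8 pos [ 0.6071 -0.2006  0.0182] jaw 90.2 x [-0.005  0.001 -1.   ] dp [-0.08  8.41  0.52] roll -0.007204044114934098 q7 2.45 gap 0.0133 F [-0.6  0.5 -2.1]
s27 222 [604.7 -95.6] 50.6 z 0.035 0.056
w27 10777 [606.1 -96.3] 50.5 z 0.035 0.051
```

View pics/s27c.png

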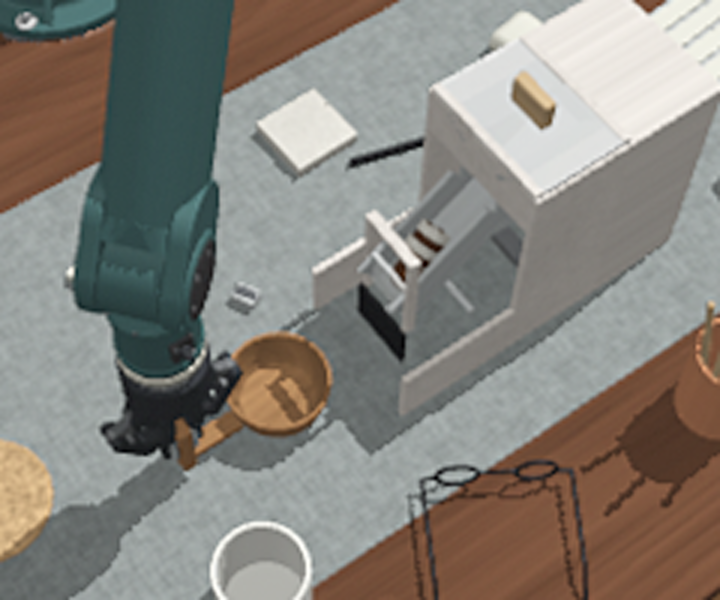

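View pics/w27.png

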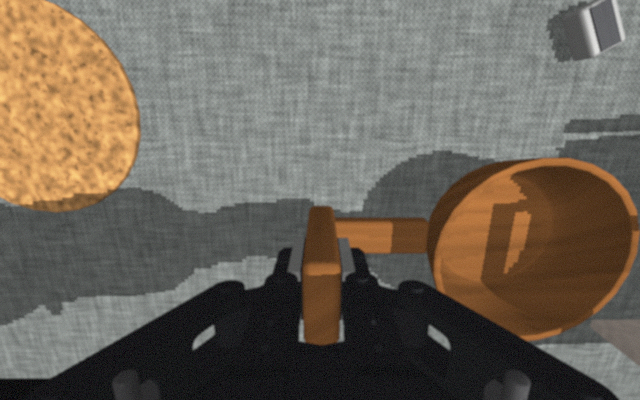

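Run:
```python
from h import *
for f in ['top0','scene0','s27']:
    p,d,K,T=load(f); P=cloud(d,K,T); z=P[...,2]
    def q(n,m):
        if m.sum()>3: print(f,n,m.sum(),np.round(np.percentile(P[m],2,0),3),np.round(np.percentile(P[m],98,0),3))
    r=(P[...,1]>-.03)&(P[...,1]<.1)
    q('frame',r&(abs(P[...,0]-.607)<.05)&(z>.175)&(z<.2))
    q('cheekL',r&(P[...,0]<.56)&(P[...,0]>.5)&(z>.055)&(z<.085))
    q('cheekR',r&(P[...,0]>.65)&(P[...,0]<.7)&(z>.055)&(z<.085))
    q('paddle',r&(abs(P[...,0]-.607)<.05)&(z>.02)&(z<.07)&(p.sum(2)<60))
```

```text
top0 frame 92 [0.575 0.02  0.176] [0.64  0.099 0.189]
top0 cheekL 85 [ 0.534 -0.007  0.06 ] [0.541 0.095 0.077]
top0 cheekR 109 [ 0.658 -0.01   0.057] [0.681 0.098 0.08 ]
scene0 frame 142 [0.578 0.018 0.176] [0.642 0.098 0.19 ]
scene0 cheekL 101 [ 0.534 -0.011  0.056] [0.544 0.091 0.076]
scene0 cheekR 173 [ 0.656 -0.01   0.057] [0.683 0.097 0.084]
scene0 paddle 27 [0.581 0.013 0.03 ] [0.644 0.018 0.068]
s27 frame 142 [0.578 0.018 0.176] [0.642 0.097 0.191]
s27 cheekL 103 [ 0.535 -0.012  0.056] [0.544 0.091 0.077]
s27 cheekR 170 [ 0.662 -0.01   0.056] [0.683 0.096 0.08 ]
s27 paddle 24 [0.582 0.013 0.031] [0.644 0.018 0.068]
```

Emit:
{"op": "arm_command", "data": {
  "deltas": [
    {"dp": [0, 1, 0.4], "roll": 0, "fingers": -1},
    {"dp": [0, 2.5, 0.4], "roll": 0, "fingers": -1},
    {"dp": [0, 4, 0.4], "roll": 0, "fingers": -1},
    {"dp": [0, 5.2, 0.4], "roll": 0, "fingers": -1},
    {"dp": [0, 5.2, 0.4], "roll": 0, "fingers": -1}
  ]
}}

```text
t: 29.4
ee_pos: [0.6142, -0.1436, 0.0194]
orientation: [1.899, 1.568, 1.909]
force: [0.2, 1.2, -2.4]
finger_gap: 0.0134
```

Run:
```python
from h import *
go(.612,-.1165,.019,90.6)
snap('scene','s28')
for f in ['s28']: brown(f,.54,.68,-.11,.05,.035,.07)
p=cv2.imread('pics/s28.png')[130:330,200:440]; cv2.imwrite('pics/s28c.png',cv2.resize(p,None,fx=3,fy=3,interpolation=2))
```

```text
t 29.4 pos [ 0.6142 -0.1436  0.0194] jaw 90.6 x [-0.001  0.003 -1.   ] dp [ 0.05  2.71 -0.19] roll -0.00016644072545281432 q7 2.38 gap 0.0134 F [ 0.2  1.2 -2.4]
s28 242 [610.  -36.4] 53.6 z 0.035 0.057
```

View pics/s28c.png

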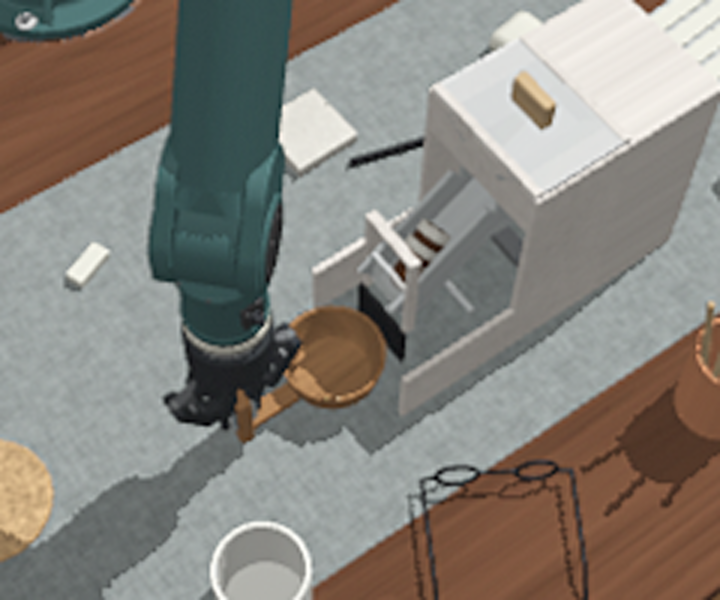

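Emit:
{"op": "arm_command", "data": {
  "deltas": [
    {"dp": [0, 1, 0], "roll": 0, "fingers": -1},
    {"dp": [0, 2, 0], "roll": 0, "fingers": -1},
    {"dp": [0, 2.8, 0], "roll": 0, "fingers": -1},
    {"dp": [0, 2.9, 0], "roll": 0, "fingers": -1},
    {"dp": [0, 2.9, 0], "roll": 0, "fingers": -1},
    {"dp": [0, 2.9, 0], "roll": 0, "fingers": -1},
    {"dp": [0, 2.9, 0], "roll": 0, "fingers": -1},
    {"dp": [0, 2.9, 0], "roll": 0, "fingers": -1}
  ]
}}

```text
t: 30.25
ee_pos: [0.614, -0.1202, 0.0198]
orientation: [-1.237, 1.57, -1.232]
force: [0.5, -3.9, -2.8]
finger_gap: 0.0133
```

Run:
```python
from h import *
go(.612,-.1165,.019,90.6)
snap('scene','s29'); snap('wrist','w29')
for f in ['s29']: brown(f,.54,.68,-.08,.05,.035,.07)
p=cv2.imread('pics/s29.png')[130:330,200:440]; cv2.imwrite('pics/s29c.png',cv2.resize(p,None,fx=3,fy=3,interpolation=2))
```

```text
t 30.25 pos [ 0.614  -0.1202  0.0198] jaw 90.2 x [ 0.    -0.001 -1.   ] dp [ 0.08  0.37 -0.2 ] roll -0.006110388936167929 q7 2.35 gap 0.0133 F [ 0.5 -3.9 -2.8]
s29 232 [611.4 -16.6] 51.2 z 0.035 0.055
```

View pics/s29c.png

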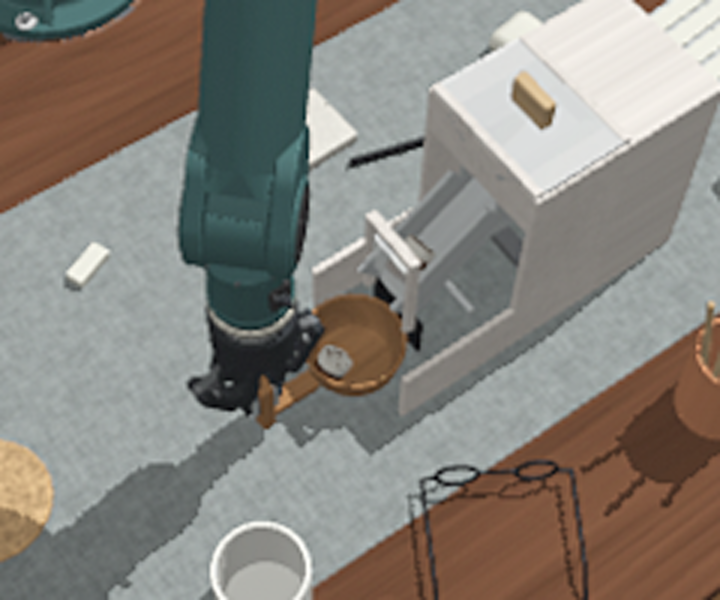

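View pics/w29.png

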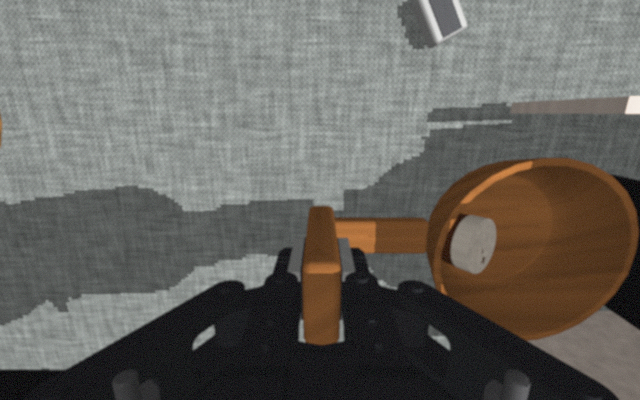

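Emit:
{"op": "arm_command", "data": {
  "deltas": [
    {"dp": [0, 0.3, 0], "roll": 0, "fingers": -1},
    {"dp": [0, 0.7, 0], "roll": 0, "fingers": -1},
    {"dp": [0, 0.7, 0], "roll": 0, "fingers": -1},
    {"dp": [0, 0.7, 0], "roll": 0, "fingers": -1},
    {"dp": [0, 0.7, 0], "roll": 0, "fingers": -1},
    {"dp": [0, 0.7, 0], "roll": 0, "fingers": -1},
    {"dp": [0, 0.7, 0], "roll": 0, "fingers": -1},
    {"dp": [0, 0.7, 0], "roll": 0, "fingers": -1}
  ]
}}

```text
t: 31.15
ee_pos: [0.6137, -0.1124, 0.0197]
orientation: [-2.744, 1.57, -2.739]
force: [0.4, -3.7, -4.8]
finger_gap: 0.0133
```

Run:
```python
from h import *
go(.612,-.1165,.019,90.6)
snap('scene','s30'); snap('wrist','w30')
for f in ['s30']: brown(f,.54,.68,-.08,.05,.035,.07)
p=cv2.imread('pics/s30.png')[130:330,200:440]; cv2.imwrite('pics/s30c.png',cv2.resize(p,None,fx=3,fy=3,interpolation=2))
```

```text
t 31.15 pos [ 0.6137 -0.1124  0.0197] jaw 90.3 x [-0. -0. -1.] dp [ 0.07 -0.41 -0.17] roll -0.005242009673803122 q7 2.34 gap 0.0133 F [ 0.4 -3.7 -4.8]
s30 230 [610.7  -7.6] 51.3 z 0.036 0.057
```

View pics/s30c.png

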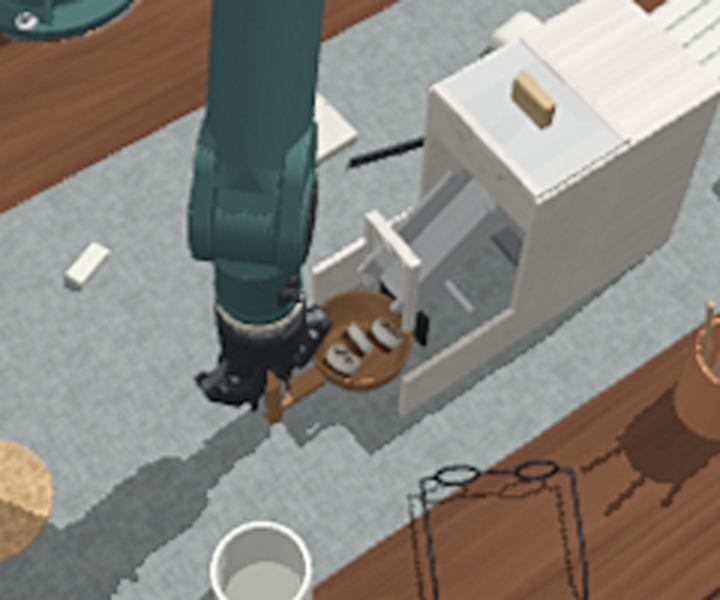

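View pics/w30.png

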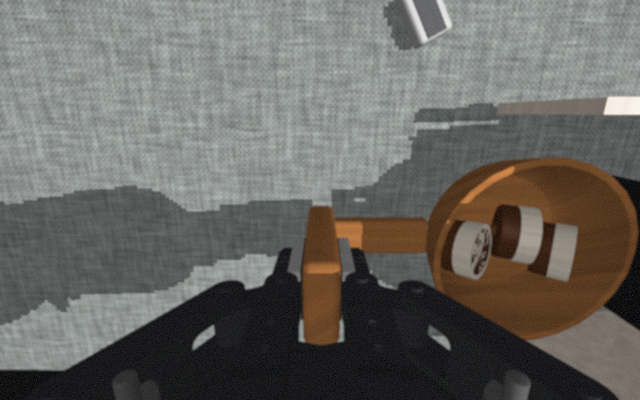

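Emit:
{"op": "arm_command", "data": {
  "deltas": [
    {"dp": [0, 0, 0], "roll": 0, "fingers": -1},
    {"dp": [0, 0, 0], "roll": 0, "fingers": -1},
    {"dp": [0, 0, 0], "roll": 0, "fingers": -1},
    {"dp": [0, 0, 0], "roll": 0, "fingers": -1},
    {"dp": [0, 0, 0], "roll": 0, "fingers": -1},
    {"dp": [0, 0, 0], "roll": 0, "fingers": -1},
    {"dp": [0, 0, 0], "roll": 0, "fingers": -1},
    {"dp": [0, 0, 0], "roll": 0, "fingers": -1}
  ]
}}

```text
t: 32.05
ee_pos: [0.6138, -0.1123, 0.0198]
orientation: [-2.908, 1.571, -2.903]
force: [-0.5, -3.4, -5.0]
finger_gap: 0.0133
```

Run:
```python
from h import *
go(.612,-.2,.05,90.6)
snap('scene','s31')
p=cv2.imread('pics/s31.png')[180:280,270:390]; cv2.imwrite('pics/s31c.png',cv2.resize(p,None,fx=6,fy=6,interpolation=2))
```

```text
t 32.05 pos [ 0.6138 -0.1123  0.0198] jaw 90.3 x [-0. -0. -1.] dp [-3.02 -8.77 -0.23] roll -0.005130160563689429 q7 2.34 gap 0.0133 F [-0.5 -3.4 -5. ]
```

View pics/s31c.png

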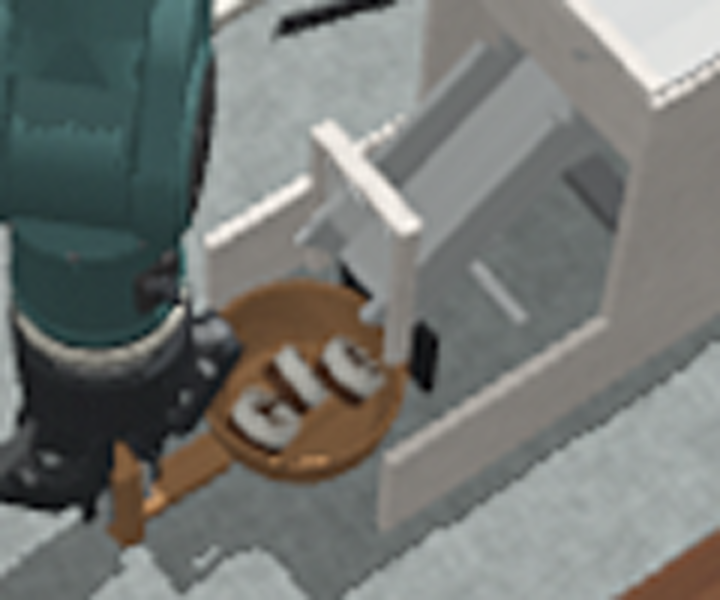

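Emit:
{"op": "arm_command", "data": {
  "deltas": [
    {"dp": [0, -0.7, 0], "roll": 0, "fingers": -1},
    {"dp": [0, -1.7, 0], "roll": 0, "fingers": -1},
    {"dp": [0, -3, 0], "roll": 0, "fingers": -1},
    {"dp": [0, -4.5, 0], "roll": 0, "fingers": -1},
    {"dp": [0, -6, 0], "roll": 0, "fingers": -1},
    {"dp": [-0.2, -7.5, 0], "roll": 0, "fingers": -1},
    {"dp": [-0.6, -8.7, 0], "roll": 0, "fingers": -1},
    {"dp": [-1, -9.2, 0], "roll": 0, "fingers": -1}
  ]
}}

```text
t: 32.9
ee_pos: [0.6142, -0.207, 0.0305]
orientation: [-1.199, 1.569, -1.196]
force: [0.3, 0.4, -1.7]
finger_gap: 0.0132
```

Run:
```python
from h import *
go(.535,-.225,.05,90.6)
snap('scene','s32');snap('wrist','w32')
brown('s32',.54,.68,-.17,-.03,.04,.08);brown('w32',.54,.68,-.17,-.03,.04,.08)
```

```text
t 32.9 pos [ 0.6142 -0.207   0.0305] jaw 90.2 x [ 0.001 -0.001 -1.   ] dp [-1.95 -1.78 -7.92] roll -0.007766192436342947 q7 2.44 gap 0.0132 F [ 0.3  0.4 -1.7]
s32 372 [ 610.7 -103. ] 50.8 z 0.04 0.067
w32 16761 [ 613.2 -102.9] 50.4 z 0.04 0.062
```

View pics/w32.png

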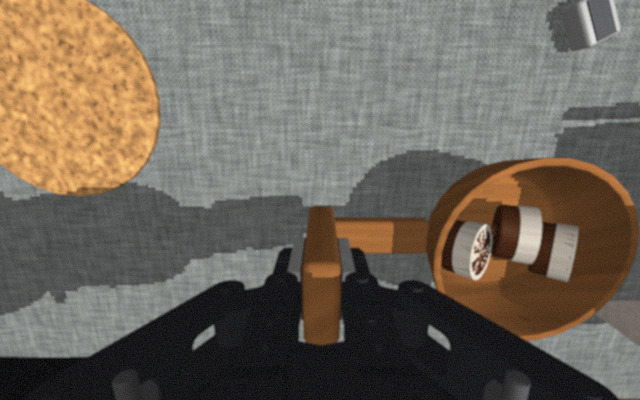

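Emit:
{"op": "arm_command", "data": {
  "deltas": [
    {"dp": [-0.7, -0.2, -0.5], "roll": 0, "fingers": -1},
    {"dp": [-1.4, -0.4, -1.5], "roll": 0, "fingers": -1},
    {"dp": [-2, -0.6, -2.7], "roll": 0, "fingers": -1},
    {"dp": [-2, -0.8, -4], "roll": 0, "fingers": -1},
    {"dp": [-2, -1, -5.3], "roll": 0, "fingers": -1},
    {"dp": [-2, -1.2, -6.6], "roll": 0, "fingers": -1},
    {"dp": [-2, -1.4, -7.6], "roll": 0, "fingers": -1},
    {"dp": [-2, -1.4, -8], "roll": 0, "fingers": -1}
  ]
}}

```text
t: 33.8
ee_pos: [0.5323, -0.2193, 0.0498]
orientation: [3.008, 1.569, 3.011]
force: [0.4, 0.3, -3.2]
finger_gap: 0.0133
```

Run:
```python
from h import *
go(.46,-.258,.05,45)
print(np.round(bot.read_state()['joint_pos'],2))
snap('scene','s33')
p=cv2.imread('pics/s33.png')[170:320,180:360]; cv2.imwrite('pics/s33c.png',cv2.resize(p,None,fx=4,fy=4,interpolation=2))
```

```text
t 33.8 pos [ 0.5323 -0.2193  0.0498] jaw 90.2 x [-0.001  0.    -1.   ] dp [-0.02 -3.84 -7.25] roll 0.7888670535181399 q7 2.53 gap 0.0133 F [ 0.4  0.3 -3.2]
[-0.04  0.7   0.51  2.07 -0.66  0.54  2.53]
```

View pics/s33c.png

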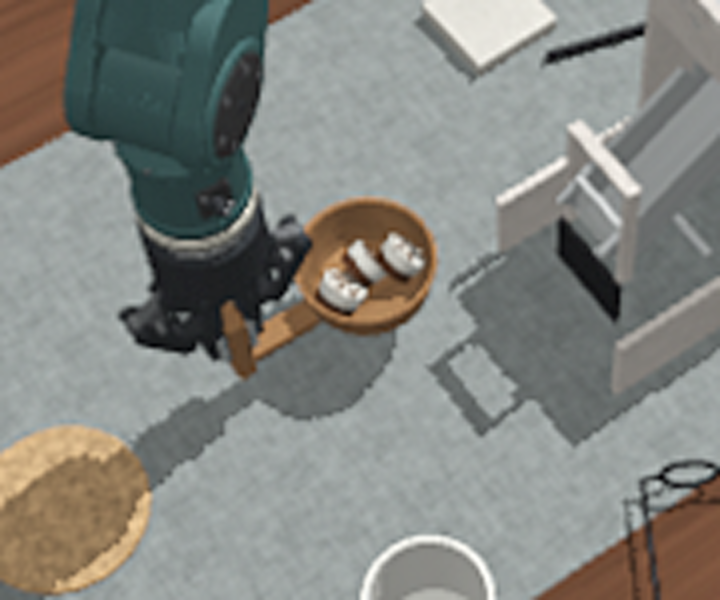

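Paddle is back out, three chocolates ride in the dish. Rotating back.

Emit:
{"op": "arm_command", "data": {
  "deltas": [
    {"dp": [0, -0.3, -0.5], "roll": 0.06, "fingers": -1},
    {"dp": [0, -0.8, -1.5], "roll": 0.16, "fingers": -1},
    {"dp": [0, -1.3, -2.5], "roll": 0.27, "fingers": -1},
    {"dp": [0, -1.8, -3.5], "roll": 0.38, "fingers": -1},
    {"dp": [0, -2.4, -4.5], "roll": 0.49, "fingers": -1},
    {"dp": [0, -3, -5.5], "roll": 0.6, "fingers": -1},
    {"dp": [0, -3.5, -6.5], "roll": 0.7, "fingers": -1},
    {"dp": [0, -3.8, -7.2], "roll": 0.78, "fingers": -1}
  ]
}}

```text
t: 34.65
ee_pos: [0.4627, -0.2576, 0.0498]
orientation: [-0.271, 1.57, -1.049]
force: [-1.4, 0.5, -2.2]
finger_gap: 0.0133
```

Run:
```python
from h import *
go(.436,-.355,.05,-3.0)
```

```text
t 34.65 pos [ 0.4627 -0.2576  0.0498] jaw 45.4 x [ 0. -0. -1.] dp [-0.02 -8.81  4.94] roll 0.8449461321007922 q7 2.11 gap 0.0133 F [-1.4  0.5 -2.2]
```

Emit:
{"op": "arm_command", "data": {
  "deltas": [
    {"dp": [0, -0.8, 0.5], "roll": 0.08, "fingers": -1},
    {"dp": [0, -2, 1.1], "roll": 0.19, "fingers": -1},
    {"dp": [0, -3.2, 1.8], "roll": 0.3, "fingers": -1},
    {"dp": [0, -4.4, 2.5], "roll": 0.42, "fingers": -1},
    {"dp": [0, -5.6, 3.2], "roll": 0.54, "fingers": -1},
    {"dp": [0, -6.8, 3.9], "roll": 0.66, "fingers": -1},
    {"dp": [0, -8, 4.5], "roll": 0.77, "fingers": -1},
    {"dp": [0, -8.8, 4.9], "roll": 0.84, "fingers": -1}
  ]
}}

```text
t: 35.45
ee_pos: [0.4366, -0.3551, 0.0496]
orientation: [0.214, 1.57, -1.403]
force: [0.7, 1.0, -2.2]
finger_gap: 0.0136
```

Emit:
{"op": "arm_command", "data": {
  "deltas": [
    {"dp": [0, 0, 0], "roll": 0, "fingers": -1},
    {"dp": [0, 0, 0], "roll": 0, "fingers": -1}
  ]
}}

```text
t: 35.65
ee_pos: [0.4366, -0.3536, 0.0495]
orientation: [-3.005, 1.57, 1.666]
force: [0.2, 1.0, -2.6]
finger_gap: 0.0134
```

Run:
```python
from h import *
go(.436,-.362,.017,-3.0)
snap('scene','s34');snap('wrist','w34')
for f in ['s34','w34']: brown(f,.47,.62,-.45,-.28,.065,.1); brown(f,.46,.62,-.45,-.28,-.01,.012)
p=cv2.imread('pics/s34.png')[200:340,120:290]; cv2.imwrite('pics/s34c.png',cv2.resize(p,None,fx=4,fy=4,interpolation=2))
```

```text
t 35.65 pos [ 0.4366 -0.3536  0.0495] jaw -2.4 x [-0.     0.001 -1.   ] dp [ 3.24 -0.02  0.84] roll 0.010938149175230298 q7 1.57 gap 0.0134 F [ 0.2  1.  -2.6]
s34 378 [ 539.9 -356.7] 50.9 z 0.065 0.086
s34 648 [ 538.  -366.4] 60.7 z -0.003 0.012
w34 13016 [ 542.  -356.5] 50.4 z 0.065 0.081
w34 6051 [ 537.1 -365.5] 60.8 z 0.0 0.007
```

View pics/s34c.png

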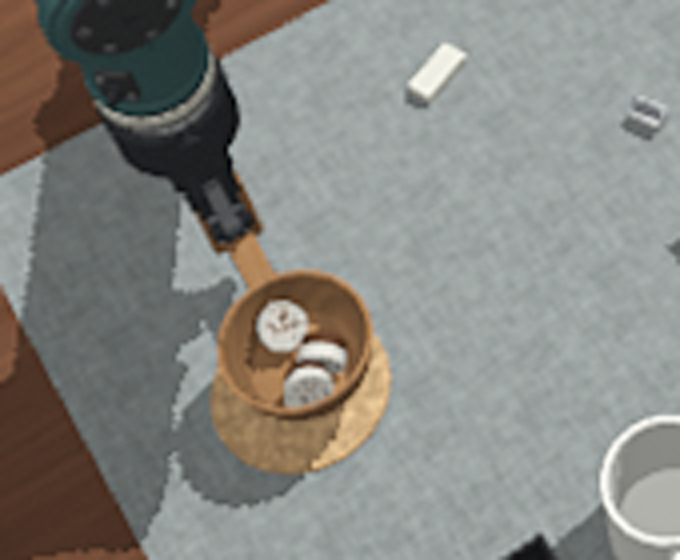

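View pics/w34.png

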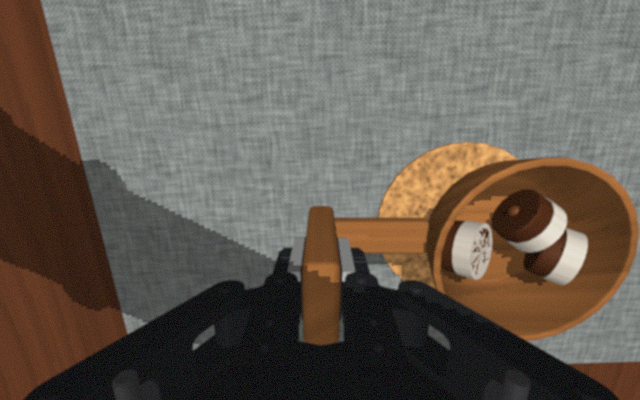

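Emit:
{"op": "arm_command", "data": {
  "deltas": [
    {"dp": [0.3, -0.1, 0.3], "roll": 0, "fingers": -1},
    {"dp": [0.8, -0.3, 0.7], "roll": 0, "fingers": -1},
    {"dp": [1.5, -0.3, 0.9], "roll": 0, "fingers": -1},
    {"dp": [2.2, -0.3, 0.9], "roll": 0, "fingers": -1},
    {"dp": [2.7, -0.3, 0.9], "roll": 0, "fingers": -1},
    {"dp": [3.1, -0.3, 0.9], "roll": 0, "fingers": -1},
    {"dp": [3.2, -0.3, 0.9], "roll": 0, "fingers": -1},
    {"dp": [3.2, -0.3, 0.9], "roll": 0, "fingers": -1}
  ]
}}

```text
t: 36.55
ee_pos: [0.4327, -0.3631, 0.0179]
orientation: [2.607, 1.571, 0.993]
force: [-0.6, 0.8, -1.8]
finger_gap: 0.0132
```

Run:
```python
from h import *
go(.436,-.362,.017,-3.0)
snap('scene','s35')
brown('s35',.47,.62,-.45,-.28,.035,.06)
```

```text
t 36.55 pos [ 0.4327 -0.3631  0.0179] jaw -2.5 x [ 0.  0. -1.] dp [ 0.09  0.32 -0.12] roll 0.008461356433124697 q7 1.64 gap 0.0132 F [-0.6  0.8 -1.8]
s35 340 [ 537.4 -364.8] 51.1 z 0.035 0.055
```

Emit:
{"op": "arm_command", "data": {
  "deltas": [
    {"dp": [0.15, 0, 0], "roll": 0, "fingers": -1},
    {"dp": [0.3, 0, 0], "roll": 0, "fingers": -1},
    {"dp": [0.3, 0, 0], "roll": 0, "fingers": -1}
  ]
}}

```text
t: 36.9
ee_pos: [0.4325, -0.3634, 0.017]
orientation: [2.001, 1.568, 0.385]
force: [-3.6, 3.6, 14.6]
finger_gap: 0.0136
```

Resting on the coaster. Ease the pressure off, then open.

Emit:
{"op": "arm_command", "data": {
  "deltas": [
    {"dp": [-0.2, 0, 0], "roll": 0, "fingers": -1},
    {"dp": [-0.2, 0, 0], "roll": 0, "fingers": -0.6},
    {"dp": [-0.2, 0, 0], "roll": 0, "fingers": -0.3},
    {"dp": [-0.2, 0, 0], "roll": 0, "fingers": 0},
    {"dp": [-0.2, 0, 0], "roll": 0, "fingers": 0},
    {"dp": [-0.2, 0, 0], "roll": 0, "fingers": 0}
  ]
}}

```text
t: 37.5
ee_pos: [0.4327, -0.3632, 0.0167]
orientation: [-0.755, 1.571, -2.37]
force: [-0.7, -0.5, 0.7]
finger_gap: 0.0428
```

Emit:
{"op": "arm_command", "data": {
  "deltas": [
    {"dp": [-2, 0, 0], "roll": 0, "fingers": 0},
    {"dp": [-5, 0, 0], "roll": 0, "fingers": 0},
    {"dp": [-9, 0, 0], "roll": 0, "fingers": 0},
    {"dp": [-13, 0, 0], "roll": 0, "fingers": 0},
    {"dp": [-17, 0, 0], "roll": 0, "fingers": 0},
    {"dp": [-20, 0, 0], "roll": 0, "fingers": 0},
    {"dp": [-20, 0, 0], "roll": 0, "fingers": 0}
  ]
}}

```text
t: 38.2
ee_pos: [0.434, -0.3658, 0.2209]
orientation: [0.87, 1.563, -0.745]
force: [1.0, -0.7, -0.5]
finger_gap: 0.0426
```

Run:
```python
from h import *
go(.436,-.362,.017,-3.0)
snap('scene','s36');snap('wrist','w36');snap('top','t36')
for f in ['s36','w36','t36']: 
    brown(f,.48,.62,-.45,-.28,.037,.06); brown(f,.46,.62,-.45,-.28,-.01,.011)
knob('s36'); knob('t36')
p,d,K,T=load('s36'); P=cloud(d,K,T); m=(abs(P[...,0]-.607)<.05)&(P[...,1]>-.03)&(P[...,1]<.1)&(P[...,2]>.02)&(P[...,2]<.07)&(p.sum(2)<60); print('paddle y',np.round(np.percentile(P[m][:,1],[2,50,98]),3))
p=cv2.imread('pics/s36.png')[80:350,100:460]; cv2.imwrite('pics/s36c.png',cv2.resize(p,None,fx=2.2,fy=2.2,interpolation=2))
```

```text
t 38.2 pos [ 0.434  -0.3658  0.2209] jaw -2.5 x [ 0.006 -0.005 -1.   ] dp [20.39  0.05 -0.49] roll 0.008207255861630196 q7 1.35 gap 0.0426 F [ 1.  -0.7 -0.5]
s36 316 [ 535.9 -367. ] 51.2 z 0.037 0.054
s36 456 [ 537.7 -365.8] 60.4 z -0.0 0.011
w36 1842 [ 537.9 -366.4] 49.7 z 0.037 0.049
w36 2313 [ 537.8 -365.7] 61.3 z -0.001 0.011
t36 101 [ 538.2 -368.5] 49.1 z 0.037 0.053
t36 262 [ 543.8 -347.9] 53.3 z -0.009 0.011
knob 88 [0.59  0.159 0.279] [0.629 0.172 0.293]
knob 73 [0.585 0.16  0.281] [0.626 0.171 0.291]
paddle y [0.012 0.015 0.018]
```

View pics/s36c.png

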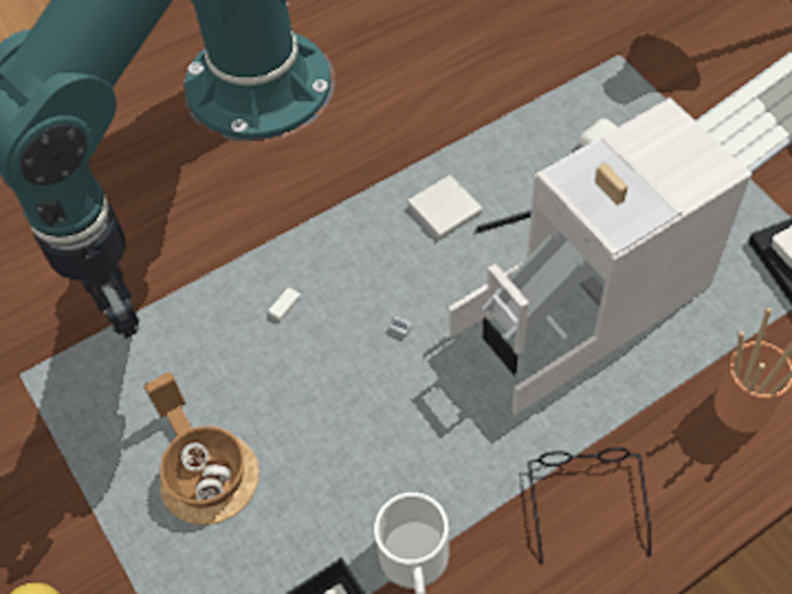

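View pics/w36.png

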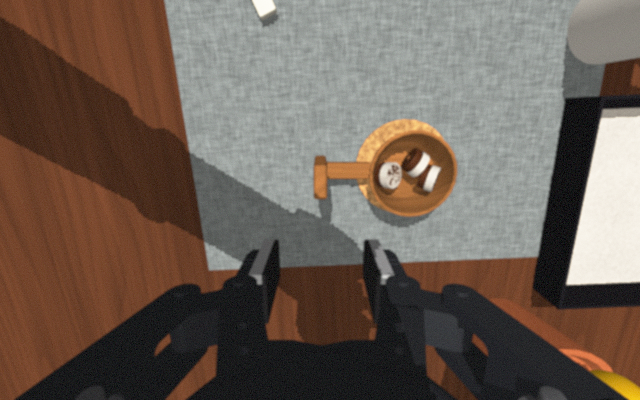

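```bash
python3 -c "
from cell import bot
print(bot.sign_off())"
```

```text
the job is handed in; nothing more can be done
None
```

The job is handed in at about 38 s of the 210 s allowed; signing off gave no verdict, so what follows rests on my own checks.

**What I did:**
- **Hopper:** I opened the cover, dropped the three chocolates I could find (three of the five are present) into the hopper and pushed the cover shut until it met its stop.
- **Dish:** I took the dish by its handle and pressed the paddle in roughly 25–29 mm with it. I held it there until all three chocolates were in the dish and the chute was empty.
- **Return:** I set the dish back on the coaster and withdrew the gripper.

**Last checks:**
- **Dish:** its centre is about 1–3 mm from the coaster's centre. The rim is about 49 mm above the desk in the wrist view, so it stands upright.
- **Chocolates:** all three lie in the bowl.
- **Cover:** the knob is back at y ≈ 0.166 m, the same place where it met the shut stop.
- **Paddle:** it is released, with its face at its starting position.
- **Other things on the desk:** they look unmoved in the last picture.
- **Robot:** it touches nothing; the gripper is about 0.2 m above where it released the handle.

**What disagreed:**
- **Finger height:** the fingertips sit about 27 mm higher than the reported TCP. My first two attempts at the cover therefore slipped off or passed over the knob before I corrected for it.
- **Cover at the start:** it was already about 25 mm open.
- **Coaster fit:** the top camera's last fit of the coaster was about 18 mm off because the bowl covers part of it. I relied on the scene and wrist cameras, which agree.

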